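# Move the row of casting flasks onto their sprue bases

### The job

Ready the flasks for investing: move the row of four steel casting flasks from the wire drying rack to the white board, in the order in which their sprue bases stand there. Lower each flask gently over the wax tree of the rubber base that fits it, without dropping it or knocking the wax, so that it sits upright and flat on the base. Leave the brass dish and the loupe where they are.

Things in the scene. Friction and masses are not known exactly. Their poses are not given: they have to be found in the camera images.
- flask_small: the small casting flask: a steel tube with rows of dark holes; 32 mm outside, 44 mm tall, wall 2 mm; loose, about 80 g. Origin: on its axis at the lower rim, z up. It stands on the wire rack (top 17 mm above the cabinet) in a row of four, 64 mm apart, in any order. Between rack and board a gas manifold 0.28 m tall stands close to the rack: pass in front of it or above, and grip across the row near the upper rim
- flask_medium: the medium casting flask: a steel tube with rows of dark holes; 40 mm outside, 56 mm tall, wall 2 mm; loose, about 110 g. Origin: on its axis at the lower rim, z up. It stands on the wire rack (top 17 mm above the cabinet) in a row of four, 64 mm apart, in any order. Between rack and board a gas manifold 0.28 m tall stands close to the rack: pass in front of it or above, and grip across the row near the upper rim
- flask_large: the large casting flask: a steel tube with rows of dark holes; 48 mm outside, 68 mm tall, wall 2 mm; loose, about 150 g. Origin: on its axis at the lower rim, z up. It stands on the wire rack (top 17 mm above the cabinet) in a row of four, 64 mm apart, in any order. Between rack and board a gas manifold 0.28 m tall stands close to the rack: pass in front of it or above, and grip across the row near the upper rim
- flask_extra_large: the extra-large casting flask: a steel tube with rows of dark holes; 56 mm outside, 80 mm tall, wall 2 mm; loose, about 200 g. Origin: on its axis at the lower rim, z up. It stands on the wire rack (top 17 mm above the cabinet) in a row of four, 64 mm apart, in any order. Between rack and board a gas manifold 0.28 m tall stands close to the rack: pass in front of it or above, and grip across the row near the upper rim
- tree_small: the small flask's target: wax tree (one wax ring, top 36 mm up) on its grey rubber sprue base, a fixed disc 38 mm wide, 6 mm thick, with a cone (foot 22 mm wide, top 12 mm wide at 14 mm) that centres the flask's bore. Heights count from the origin: middle of the disc's underside, 12 mm above the cabinet; z up. A seated flask's lower rim is 6 mm up. A row of four, 64 mm apart, in any order
- tree_medium: the medium flask's target: wax tree (two wax rings, top 45 mm up) on its grey rubber sprue base, a fixed disc 46 mm wide, 6 mm thick, with a cone (foot 30 mm wide, top 12 mm wide at 20 mm) that centres the flask's bore. Heights count from the origin: middle of the disc's underside, 12 mm above the cabinet; z up. A seated flask's lower rim is 6 mm up. A row of four, 64 mm apart, in any order
- tree_large: the large flask's target: wax tree (three wax rings, top 54 mm up) on its grey rubber sprue base, a fixed disc 54 mm wide, 6 mm thick, with a cone (foot 38 mm wide, top 12 mm wide at 26 mm) that centres the flask's bore. Heights count from the origin: middle of the disc's underside, 12 mm above the cabinet; z up. A seated flask's lower rim is 6 mm up. A row of four, 64 mm apart, in any order
- tree_extra_large: the extra-large flask's target: wax tree (four wax rings, top 63 mm up) on its grey rubber sprue base, a fixed disc 62 mm wide, 6 mm thick, with a cone (foot 46 mm wide, top 12 mm wide at 32 mm) that centres the flask's bore. Heights count from the origin: middle of the disc's underside, 12 mm above the cabinet; z up. A seated flask's lower rim is 6 mm up. A row of four, 64 mm apart, in any order
- brass_dish: bystander: a shallow round brass dish of stones, 55 mm across, 14 mm high, loose on the cabinet top; origin in the middle of its underside
- loupe: bystander: a folding loupe with a black case, 26x64x15 mm, loose on the cabinet top; origin in the middle of its underside

How it is judged:
By the outcome, as a careful person would: the job done as asked, in the order asked, and still so for the second after the job is handed in, with the robot touching nothing.
It also fails if it takes over 128 s, if anything falls off the work surface, if the arm or the gripper's body presses on something with over 40 N, if the wrist force passes 120 N, or if a joint passes its speed limit or range.

### The arm

A 6-joint arm with a two-finger parallel gripper is mounted at the origin on a cart in front of the work surface, level with it; the furniture and walls round the work are solid. World frame = base frame: x ahead of the robot, y to its left, z up, the work surface at z = 0. Lengths are in m, angles in rad, forces in N, time in s.
With the tool pointing down it reaches from about 0.375 to 0.9 m from the base axis. Payload 3.1 kg.
Tool frame: the origin (TCP) lies between the finger pads; the fingertips stand 8 mm ahead of it and the grasp point (between the pads) lies 11 mm behind it; z points along the fingers, y is the line along which they close (so a half turn about z gives the same grasp; the last joint's range is limited). The gripper opens to 85 mm and grips with 20 to 120 N. Pads are 22 mm wide; open, the fingers measure 114 mm over their backs; the gripper's body (76 mm by 85 mm) begins 54 mm behind the grasp point. The pads swing forward as they close: fully open they stand 13 mm farther back than shut.
Start: joints at [1.095, 0.527, 1.433, -0, 1.181, -0.178], TCP at [0.183, 0.598, 0.239] pointing down, gripper open.
Joint ranges: [-3.08, 3.08], [-0.75, 2.2], [0.22, 2.44], [-1.43, 4.57], [0, 2.65], [-2.85, 2.85]. Speed limits (rad/s): [2.79, 2.79, 3.14, 3.14, 3.14, 3.14].

### API

Orientations are given as a unit quaternion [x, y, z, w].
In Python, from station import readout, cams, sign_off gives the robot as it stands.
- The arm moves only by the tool send_rows, never from a script. Its argument "commands" is text: rows parted by semicolons, each of 5 numbers parted by spaces: the finger opening in mm, from 0 to 85.4, then the shift along the tool's x, y, z each as a share of 0.02 m, from -1 to 1, then the turn about the tool's z as a share of 4 degrees, from -1 to 1. In form: grip dx dy dz spin; .... A call has 1 to 20 rows; each row shifts and turns the commanded pose from where the row before left it, along the tool's axes as they then stand; what a row does not reach is not made up. A row lasts 1/12 s, in which the tool goes at most 41.7 mm and 7.16 degrees, less where a joint would pass 70% of its speed; a pose out of reach is approached as far as the arm can. A call with a number of a shift or a turn outside -1 to 1 is refused whole. A call with a gripper value outside its range is refused whole. The fingers move at their own pace and stop on an object; "grip_force" is the grip in N (left out, the last holds). Time passes only in rows, so rows that do not move let the fingers close. It gives the time, the measured TCP pose, the force, the opening and the grip force at its end, in the units of the state.
- readout.sense(): the state, without advancing time (a new reading comes with each control period).
- cams.snapshot(name): name is "side" or "top"; returns a dict with "pixels" (420x560x3 uint8, red, green, blue), "intrinsics" (3x3 intrinsics, pixels), "eye" and "rotation" of the camera in the world. Camera axes: x right, y down, z forward; pixel columns grow to the right and rows downward; lengths in m; the calibration is good to about 2 mm. A picture is of the moment at which its call begins. There is no depth.
- sign_off(): hands the job in; it is judged then, once.
The state is a dict: "t": time; "q": joint angles; "qd": joint speeds; "tau": joint torques, N m; "tcp_pos": TCP position; "tool_rot": TCP orientation; "force": force on the tool from outside, world axes, zero at the start; "ft_torque": the same for the moment, N m; "finger_gap": opening from 0.0 (shut) to 1.0 (fully open); "gripper_force": force on a finger pad.
Only numpy, scipy, OpenCV 4.12 (cv2) and the standard library are available. Lean on these libraries where they do the work, as an engineer would, in place of code of your own. Each camera call takes 0.05 s, during which the arm holds its last target. There are 200 camera calls.

## Working session

There is one attempt and no reset: what is moved stays moved. The work goes in short steps, Python scripts to look and compute and a tool call to move; the robot and the scene stay as the last step left them, time stands still between calls to the robot, and variables do not carry over. Pictures are saved under pics/ and viewed, at most 14 in all, crops included, and the job is handed in when it is done.

Besides the shell and the picture viewer there is one more tool, called in YAML: its name, and indented under it one key for each argument. send_rows: Moves the arm, as the interface text tells. Its arguments: {"type":"object","properties":{"commands":{"type":"string"},"grip_force":{"type":"number"}},"required":["commands"]}

```bash
mkdir -p pics; ls; python3 - <<'E'
from station import readout,cams
import cv2,numpy as np
s=readout.sense();print({k:np.round(v,3).tolist() for k,v in s.items()})
for n in("top","side"):
    d=cams.snapshot(n);cv2.imwrite(f"pics/{n}0.png",cv2.cvtColor(d["pixels"],cv2.COLOR_RGB2BGR))
    print(n,np.round(d["intrinsics"],1).tolist(),np.round(d["eye"],3),np.round(d["rotation"],3).tolist())
E
```

```text
pics
{'t': 0.0, 'q': [1.095, 0.528, 1.434, -0.0, 1.181, -0.179], 'qd': [0.001, 0.002, 0.001, -0.0, -0.001, -0.001], 'tau': [-0.0, -44.235, -17.802, -0.0, 0.008, -0.0], 'tcp_pos': [0.182, 0.597, 0.238], 'tool_rot': [0.148, 0.989, -0.001, -0.0], 'force': [0.042, 0.423, 0.673], 'ft_torque': [-0.018, 0.012, 0.008], 'gripper_force': 0.0, 'finger_gap': 0.998}
top [[466.6, 0.0, 274.8], [0.0, 466.6, 209.7], [0.0, 0.0, 1.0]] [0.369 0.049 1.247] [0.707, -0.706, 0.026, -0.04]
side [[440.4, 0.0, 275.3], [0.0, 440.4, 210.0], [0.0, 0.0, 1.0]] [-0.15  -0.837  0.862] [0.857, -0.253, 0.137, -0.428]
```

View pics/top0.png

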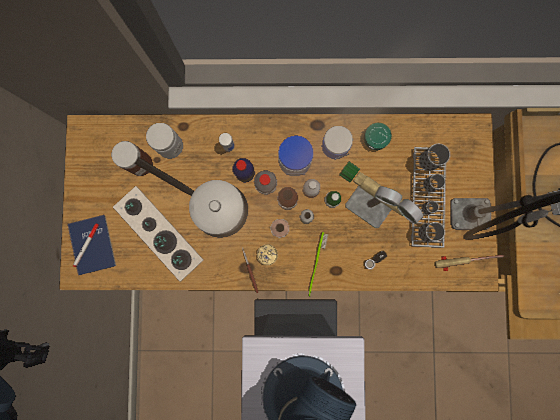

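View pics/side0.png

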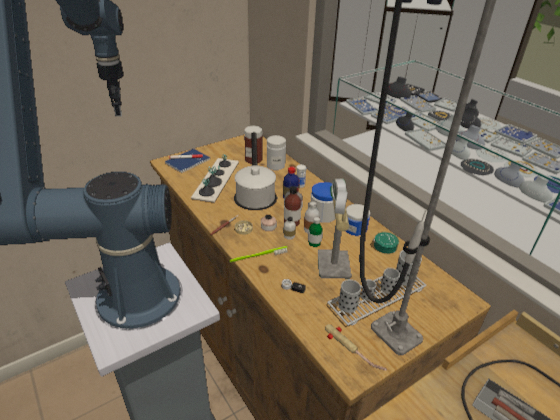

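```bash
python3 - <<'E'
import cv2,numpy as np
t=cv2.imread("pics/top0.png");s=cv2.imread("pics/side0.png")
r=lambda a,k:cv2.resize(a,None,fx=k,fy=k,interpolation=cv2.INTER_CUBIC)
a=r(t[135:260,330:480],5);b=r(t[180:285,100:210],5)
cv2.imwrite("pics/a.png",r(t[140:255,340:500],5)); cv2.imwrite("pics/b.png",r(t[180:285,100:210],5))
cv2.imwrite("pics/c.png",r(s[220:350,310:470],5)[:600]);cv2.imwrite("pics/d.png",r(s[140:230,160:290],6))
E
```

```text
(no output)
```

View pics/a.png

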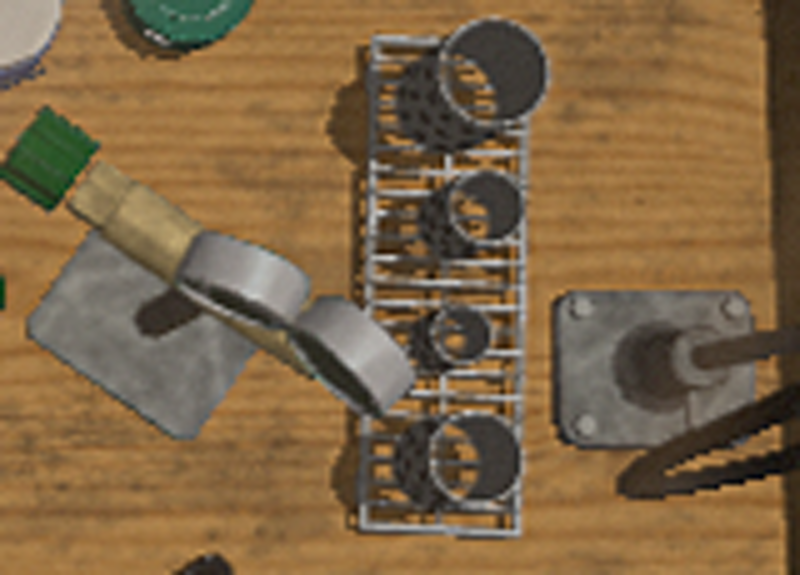

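View pics/b.png

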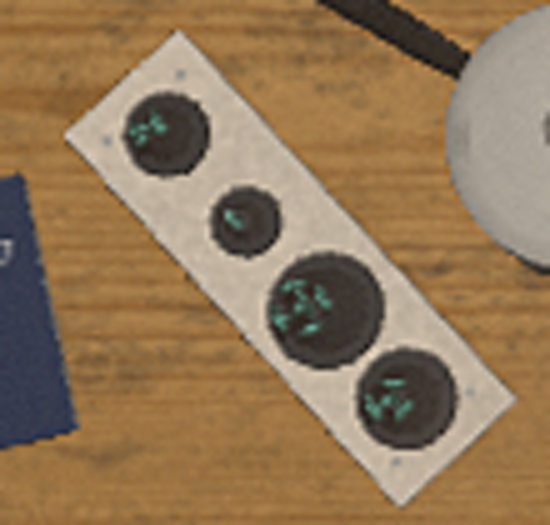

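View pics/c.png

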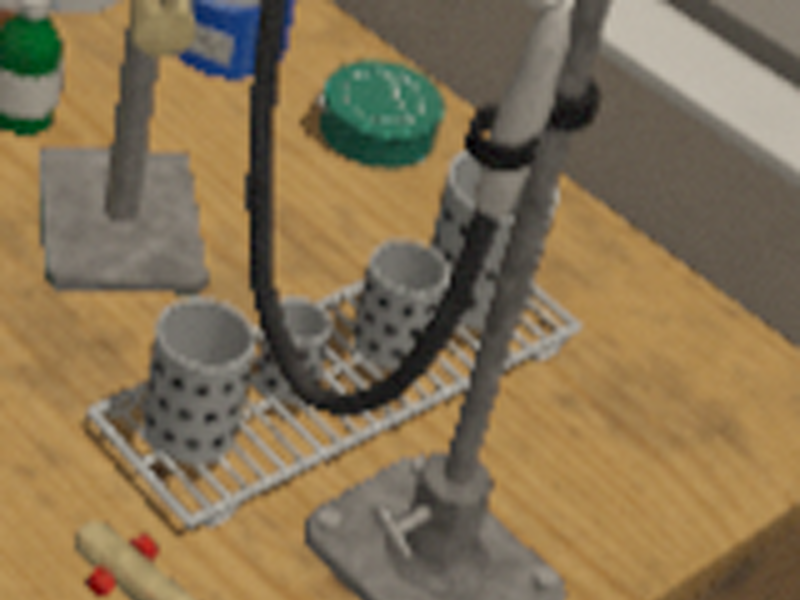

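View pics/d.png

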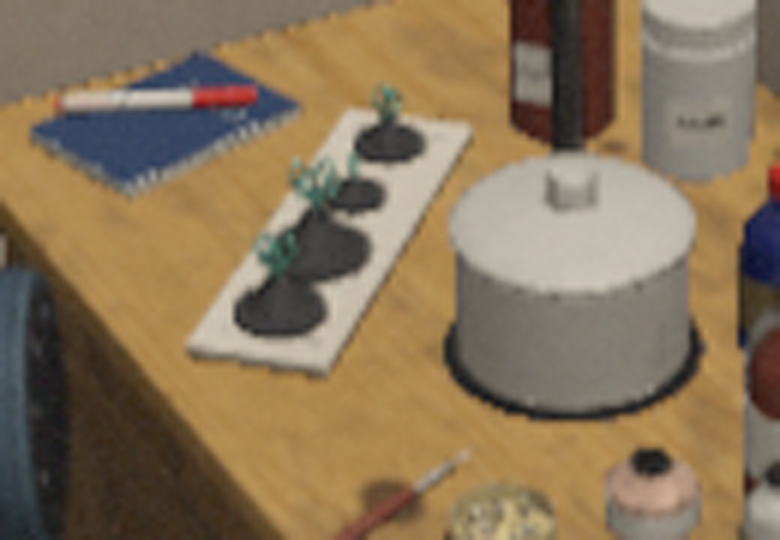

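```bash
cat > h.py <<'E'
import numpy as np,cv2
from scipy.spatial.transform import Rotation as R
C={"top":([466.6,274.8,209.7],[0.369,0.049,1.247],[0.707,-0.706,0.026,-0.04]),
   "side":([440.4,275.3,210.0],[-0.15,-0.837,0.862],[0.857,-0.253,0.137,-0.428])}
try:
    import json;C=json.load(open("cal.json"))
except Exception:
    from station import cams
    C={}
    for n in("top","side"):
        d=cams.snapshot(n);K=np.array(d["intrinsics"]);C[n]=([K[0,0],K[0,2],K[1,2]],list(map(float,d["eye"])),list(map(float,d["rotation"])))
    json.dump(C,open("cal.json","w"))
def ray(n,u,v):
    (f,cx,cy),e,q=C[n];d=R.from_quat(q).apply([(u-cx)/f,(v-cy)/f,1]);return np.array(e),d
def onz(n,u,v,z):
    e,d=ray(n,u,v);return e+d*(z-e[2])/d[2]
def tri(a,b):
    e1,d1=ray("top",*a);e2,d2=ray("side",*b)
    s=np.linalg.lstsq(np.c_[d1,-d2],e2-e1,rcond=None)[0];p,q=e1+s[0]*d1,e2+s[1]*d2
    return (p+q)/2,np.linalg.norm(p-q)
def proj(n,p):
    (f,cx,cy),e,q=C[n];c=R.from_quat(q).inv().apply(np.array(p)-e);return np.array([cx+f*c[0]/c[2],cy+f*c[1]/c[2]])
E
python3 - <<'E'
from h import *
np.set_printoptions(precision=4,suppress=True)
a=lambda u,v:(340-.4+u/5,140-.4+v/5); b=lambda u,v:(100-.4+u/5,180-.4+v/5)
c=lambda u,v:(310-.4+u/5,220-.4+v/5); d=lambda u,v:(160-.4+u/6,140-.4+v/6)
print("flasks top")
for n,p,z in(("L",(475,457),.085),("S",(460,333),.061),("M",(487,207),.073),("XL",(494,71),.097)): print(n,onz("top",*a(*p),z))
print("flasks side")
for n,p,z in(("L",(205,340),.085),("S",(302,324),.061),("M",(405,273),.073)): print(n,onz("side",*c(*p),z))
print("bases top, side")
for n,p,q in(("L",(407,398),(281,306)),("XL",(326,310),(322,248)),("S",(246,221),(358,194)),("M",(167,134),(391,143))): print(n,onz("top",*b(*p),.018),onz("side",*d(*q),.018))
print("manifold base corners",[onz("top",*a(*p),.01)[:2] for p in((95,230),(28,325),(190,438),(262,350))])
print("pole base",[onz("top",*a(*p),.012)[:2] for p in((555,295),(555,440),(750,300),(640,370))])
print("rack corners",[onz("top",*a(*p),.017)[:2] for p in((375,40),(365,525),(520,532),(525,130))])
print("hose low",tri(a(630,490),c(345,405)), "side@hose if", )
for z in (.20,.23,.26,.28): print("heads z",z,[onz("top",*a(*p),z)[:2] for p in((70,195),(190,240),(300,290),(375,410),(410,370))])
print("hand",proj("top",[.183,.598,.239]),proj("side",[.183,.598,.239]))
E
```

```text
flasks top
L [ 0.4251 -0.3239  0.085 ]
S [ 0.4893 -0.3259  0.061 ]
M [ 0.552  -0.3375  0.073 ]
XL [ 0.6167 -0.3351  0.097 ]
flasks side
L [ 0.4183 -0.3298  0.085 ]
S [ 0.4841 -0.332   0.061 ]
M [ 0.5433 -0.3415  0.073 ]
bases top, side
L [0.3533 0.3198 0.018 ] [0.3499 0.3168 0.018 ]
XL [0.3994 0.3638 0.018 ] [0.397  0.3585 0.018 ]
S [0.4464 0.4076 0.018 ] [0.4426 0.4006 0.018 ]
M [0.4928 0.4512 0.018 ] [0.4878 0.4432 0.018 ]
manifold base corners [array([ 0.5496, -0.1501]), array([ 0.4987, -0.1138]), array([ 0.4386, -0.1985]), array([ 0.4854, -0.2374])]
pole base [array([ 0.5145, -0.392 ]), array([ 0.4377, -0.3894]), array([ 0.5118, -0.4942]), array([ 0.4747, -0.4352])]
rack corners [array([ 0.6508, -0.2993]), array([ 0.3928, -0.2875]), array([ 0.3893, -0.3679]), array([ 0.6021, -0.3772])]
hose low (array([ 0.4186, -0.4012,  0.1043]), np.float64(0.02660516716179325)) side@hose if
heads z 0.2 [array([ 0.5378, -0.1084]), array([ 0.5173, -0.1621]), array([ 0.4946, -0.211 ]), array([ 0.4405, -0.2431]), array([ 0.4585, -0.2592])]
heads z 0.23 [array([ 0.533 , -0.1039]), array([ 0.513, -0.156]), array([ 0.491 , -0.2035]), array([ 0.4384, -0.2347]), array([ 0.4559, -0.2503])]
heads z 0.26 [array([ 0.5282, -0.0994]), array([ 0.5088, -0.15  ]), array([ 0.4874, -0.196 ]), array([ 0.4364, -0.2264]), array([ 0.4533, -0.2415])]
heads z 0.28 [array([ 0.5249, -0.0963]), array([ 0.5059, -0.1459]), array([ 0.4849, -0.1911]), array([ 0.435 , -0.2208]), array([ 0.4516, -0.2356])]
hand [ 27.0061 340.2249] [118.8064 110.6179]
```

```bash
python3 - <<'E'
from h import *
t=cv2.imread("pics/top0.png");s=cv2.imread("pics/side0.png")
r=lambda a,k:cv2.resize(a,None,fx=k,fy=k,interpolation=cv2.INTER_CUBIC)
x0,y0,k=400,150,5
T=r(t[y0:270,x0:560],k)
pts={"A":(362.6,240),"B":(362,269.6),"C":(367,288),"D":(378,300.5),"E":(391,294),"F":(401,275),"P":(400,300),"Q":(415,245),"G":(366,180)}
for i,(n,p) in enumerate(pts.items()):
    e,d=ray("side",*p);col=[(0,0,255),(0,255,0),(255,0,0),(0,255,255),(255,0,255),(255,255,0),(255,255,255),(128,128,255),(0,128,255)][i]
    for z in np.arange(.05,.6,.05):
        X=e+d*(z-e[2])/d[2];u=(proj("top",X)-[x0,y0])*k+2
        cv2.circle(T,tuple(int(w) for w in u),3,col,-1)
        if abs(z-.1)<.01 or abs(z-.3)<.01: cv2.putText(T,n+str(round(z,1)),tuple(int(w) for w in u),0,.45,col,1)
cv2.imwrite("pics/e.png",T)
E
```

```text
(no output)
```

View pics/e.png

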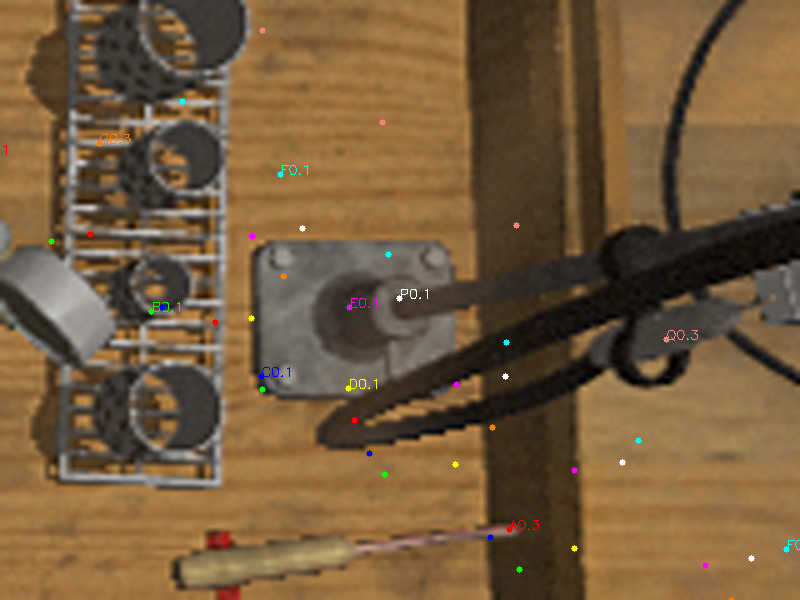

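```bash
python3 - <<'E'
from h import *
np.set_printoptions(precision=3,suppress=True)
k=lambda u,v:(400-.4+u/5,150-.4+v/5)
for n,p,q in(("A",(355,420),(362.6,240)),("B",(335,440),(362,269.6)),("C",(350,440),(367,288)),("D",(405,435),(378,300.5)),("E",(505,415),(391,294)),("F",(575,390),(401,275)),("A2",(430,385),(364,215)),("G",(500,350),(366,180)),("G2",(600,300),(369,130)),("pole",(480,285),(412,255)),("hp",(680,325),(415,243))): print(n,*tri(k(*p),q))
for z in(.15,.2,.25): print(onz("top",*k(318,430),z))
E
```

```text
A [ 0.412 -0.346  0.25 ] 0.00026210887474759683
B [ 0.406 -0.365  0.18 ] 5.024675318548992e-05
C [ 0.407 -0.387  0.141] 0.0002420609126198087
D [ 0.411 -0.419  0.128] 0.002588116485900602
E [ 0.417 -0.446  0.17 ] 0.0019096733389481558
F [ 0.426 -0.451  0.226] 0.0009274682462493908
A2 [ 0.416 -0.345  0.316] 0.01668845965614276
G [ 0.421 -0.334  0.395] 0.02379326804864624
G2 [ 0.428 -0.317  0.497] 0.02885172016990884
pole [ 0.478 -0.418  0.228] 0.01827278237889679
hp [ 0.445 -0.453  0.305] 0.0066486566557054745
[ 0.411 -0.369  0.15 ]
[ 0.409 -0.35   0.2  ]
[ 0.407 -0.331  0.25 ]
```

```bash
python3 - <<'E'
from h import *
np.set_printoptions(precision=3,suppress=True)
from scipy.interpolate import interp1d
us=np.array([335,365,400,500,600,700,800]);vs=np.array([425,410,392,345,303,262,225])
f=interp1d(us,vs,fill_value="extrapolate")
for q in((362.6,255),(362.6,240),(364,215),(366,180),(370,130),(375,90),(384,50)):
    e,d=ray("side",*q)
    best=None
    for z in np.arange(.1,.9,.002):
        X=e+d*(z-e[2])/d[2];u=(proj("top",X)-[400,150])*5+2
        if 320<u[0]<850:
            g=abs(u[1]-f(u[0]))
            if best is None or g<best[0]: best=(g,X,u)
    print(q,best)
E
```

```text
(362.6, 255) (np.float64(1.0706282782410312), array([ 0.412, -0.354,  0.212]), array([336.483, 423.188]))
(362.6, 240) (np.float64(1.9561664134398598), array([ 0.413, -0.345,  0.248]), array([348.596, 416.246]))
(364, 215) (np.float64(2.382428816622223), array([ 0.416, -0.334,  0.308]), array([381.865, 403.709]))
(366, 180) (np.float64(3.9776265394731354), array([ 0.422, -0.319,  0.384]), array([422.507, 377.444]))
(370, 130) (np.float64(3.7490877654158794), array([ 0.428, -0.302,  0.486]), array([504.754, 339.254]))
(375, 90) (np.float64(3.854865804506403), array([ 0.431, -0.295,  0.562]), array([600.696, 306.569]))
(384, 50) (np.float64(2.7967187827852626), array([ 0.439, -0.294,  0.632]), array([729.895, 253.736]))
```

```bash
python3 - <<'E'
from h import *
np.set_printoptions(precision=3,suppress=True)
t=cv2.imread("pics/top0.png");s=cv2.imread("pics/side0.png")
r=lambda a,k:cv2.resize(a,None,fx=k,fy=k,interpolation=cv2.INTER_CUBIC)
A=r(t[120:260,100:270],3.5);B=r(s[110:240,170:320],3.5)
B=cv2.resize(B,(A.shape[1]*3//4,int(B.shape[0]*A.shape[1]*.75/B.shape[1])))
# both into one sheet 800x600
S=np.zeros((600,800,3),np.uint8)
A=r(t[120:220,100:260],3);B=r(s[110:210,160:320],3);S[:300,:480]=A;S[300:,:480]=B
# precise circle fits of discs
g=cv2.cvtColor(t,cv2.COLOR_BGR2HSV)
m=np.zeros(t.shape[:2],np.uint8)
for n,(u,v),rad in(("M",(133,206.4),8.6),("S",(148.8,223.8),7),("XL",(164.8,241.6),11.7),("L",(181,259.2),10)):
    big=r(t[int(v)-20:int(v)+20,int(u)-20:int(u)+20],8)
    lum=big.max(2);bw=((lum<115)).astype(np.uint8)
    yy,xx=np.mgrid[:320,:320];bw[(xx-160)**2+(yy-160)**2>((rad+3)*8)**2]=0
    bw=cv2.morphologyEx(bw,cv2.MORPH_OPEN,np.ones((9,9)))
    c=max(cv2.findContours(bw,0,2)[0],key=cv2.contourArea);h=cv2.convexHull(c);(a,b),(w,hh),_=cv2.fitEllipse(h)
    px=(int(u)-20+(a+.5)/8-.5,int(v)-20+(b+.5)/8-.5);print(n,np.round(px,2),w/8,hh/8,onz("top",*px,.018))
for n,(u,v),rad,z in(("L",(434.6,231),9.2,.085),("S",(431.6,206.2),6.2,.061),("M",(437,181),7.6,.073),("XL",(438.4,153.8),11,.097)):
    big=r(t[int(v)-16:int(v)+16,int(u)-16:int(u)+16],3);S[{"L":0,"S":100,"M":200,"XL":300}[n]:][:96,500:596]=big
cv2.imwrite("pics/f.png",S)
for z in(.05,.1,.15): print(z,"handle",onz("top",164,180,z)[:2],onz("top",192,194,z)[:2],"cap",onz("top",125,153,z)[:2])
E
```

```text
M [133.06 206.52] 16.893552780151367 17.38112449645996 [0.493 0.451 0.018]
S [148.8  223.97] 13.978588104248047 14.443670272827148 [0.446 0.408 0.018]
XL [164.74 241.74] 23.0327205657959 23.777137756347656 [0.399 0.364 0.018]
L [180.9  259.43] 20.168058395385742 20.47588348388672 [0.353 0.32  0.018]
0.05 handle [0.559 0.362] [0.522 0.288] cap [0.63  0.466]
0.1 handle [0.551 0.349] [0.516 0.278] cap [0.62  0.449]
0.15 handle [0.543 0.336] [0.509 0.268] cap [0.609 0.431]
```

View pics/f.png

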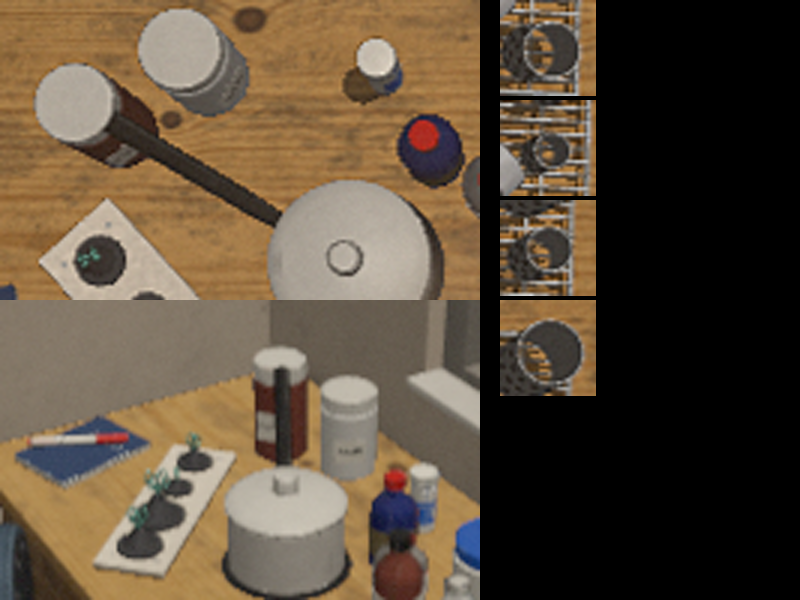

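send_rows:
  commands: "56 0 0 -0.9 -0.44;56 0 0 -0.9 -0.44;56 0 0 -0.9 -0.44;56 0 0 -0.9 -0.44;56 0 0 -0.9 -0.44;56 0 0 -0.9 -0.44;56 0 0 -0.9 -0.44;56 0 0 -0.9 -0.44"
  grip_force: 40

```text
t: 0.87
tcp_pos: [0.1826, 0.5974, 0.3839]
tool_rot: [0.025, 1.0, -0.0, -0.0]
force: [-0.7, 0.5, -0.2]
finger_gap: 0.655
gripper_force: 0.0
```

send_rows:
  commands: "56 -0.9 -0.9 0 0;56 -0.9 -0.9 0 0;56 -0.9 -0.9 0 0;56 -0.9 -0.9 0 0;56 -0.9 -0.9 0 0;56 -0.9 -0.9 0 0;56 -0.9 -0.9 0 0;56 -0.9 -0.9 0 0;56 -0.9 -0.9 0 0;56 -0.9 -0.9 0 0;56 -0.9 -0.9 0 0;56 -0.9 -0.9 0 0;56 -0.9 -0.9 0 0;56 -0.9 -0.9 0 0;56 -0.9 -0.9 0 0;56 -0.9 -0.9 0 0"

```text
t: 2.2
tcp_pos: [0.4562, 0.2942, 0.3831]
tool_rot: [0.026, 1.0, -0.0, -0.0]
force: [0.0, 0.7, 0.8]
finger_gap: 0.658
gripper_force: 0.0
```

send_rows:
  commands: "56 -0.2 -0.95 0 0;56 -0.2 -0.95 0 0;56 -0.2 -0.95 0 0;56 -0.2 -0.95 0 0;56 -0.2 -0.95 0 0;56 -0.2 -0.95 0 0;56 -0.2 -0.95 0 0;56 -0.2 -0.95 0 0;56 -0.2 -0.95 0 0;56 -0.2 -0.95 0 0;56 -0.2 -0.95 0 0;56 -0.2 -0.95 0 0;56 -0.2 -0.95 0 0;56 -0.2 -0.95 0 0;56 -0.2 -0.95 0 0;56 -0.2 -0.95 0 0;56 -0.2 -0.95 0 0;56 -0.2 -0.95 0 0;56 -0.2 -0.95 0 0;56 -0.2 -0.95 0 0"

```text
t: 3.87
tcp_pos: [0.516, -0.0891, 0.3831]
tool_rot: [0.026, 1.0, 0.0, -0.0]
force: [0.0, 0.1, -0.5]
finger_gap: 0.659
gripper_force: 0.0
```

send_rows:
  commands: "56 -0.19 -0.93 0 0;56 -0.19 -0.93 0 0;56 -0.19 -0.93 0 0;56 -0.19 -0.93 0 0;56 -0.19 -0.93 0 0;56 -0.19 -0.93 0 0;56 -0.19 -0.93 0 0;56 -0.19 -0.93 0 0"

```text
t: 4.53
tcp_pos: [0.5388, -0.2393, 0.383]
tool_rot: [0.025, 1.0, 0.0, -0.0]
force: [0.8, -0.6, -0.1]
finger_gap: 0.657
gripper_force: 0.0
```

```bash
python3 - <<'E'
from station import cams
import cv2,numpy as np
S=np.zeros((420,800,3),np.uint8)
a=cams.snapshot("top")["pixels"][100:310,360:560];b=cams.snapshot("side")["pixels"][30:350,180:560]
S[:420,:400]=cv2.resize(a,(400,420));S[:336,400:]=cv2.resize(b,(400,336))
cv2.imwrite("pics/g.png",S[:,:,::-1])
E
```

```text
(no output)
```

View pics/g.png

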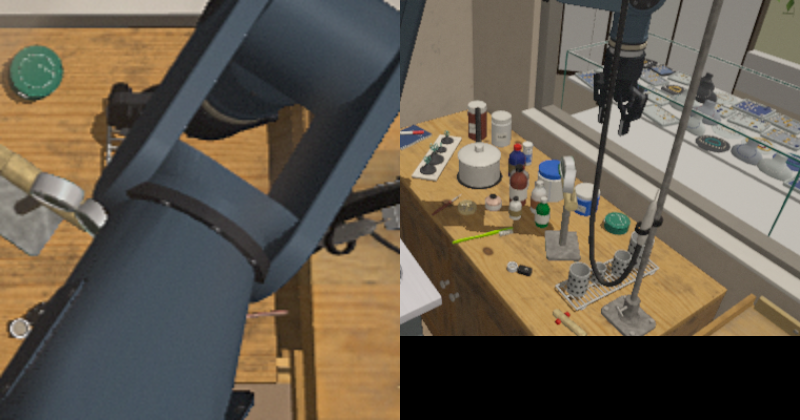

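send_rows:
  commands: "56 -0.18 -0.93 0 0;56 -0.18 -0.93 0 0;56 -0.18 -0.93 0 0"

```text
t: 4.88
tcp_pos: [0.5469, -0.2944, 0.3833]
tool_rot: [0.025, 1.0, 0.0, -0.0]
force: [-0.3, 0.5, 0.1]
finger_gap: 0.653
gripper_force: 0.0
```

send_rows:
  commands: "56 -0.18 -0.93 0 0;56 -0.18 -0.93 0 0;56 0 0 0.5 0;56 0 0 1 0"

```text
t: 5.22
tcp_pos: [0.5532, -0.3332, 0.355]
tool_rot: [0.026, 1.0, -0.001, 0.002]
force: [-0.0, 0.3, -0.4]
finger_gap: 0.654
gripper_force: 0.0
```

```bash
python3 - <<'E'
from station import cams,readout
import cv2,numpy as np
print(readout.sense()["q"].round(3) if hasattr(readout.sense()["q"],"round") else readout.sense()["q"])
a=cams.snapshot("top")["pixels"];b=cams.snapshot("side")["pixels"][40:340,280:480]
S=np.zeros((600,800,3),np.uint8);S[:,:400]=cv2.resize(b,(400,600));S[:300,400:]=cv2.resize(a,(400,300))
cv2.imwrite("pics/i.png",S[:,:,::-1])
E
```

```text
[-7.150e-01  4.560e-01  1.231e+00  1.000e-03  1.450e+00 -2.234e+00]
```

View pics/i.png

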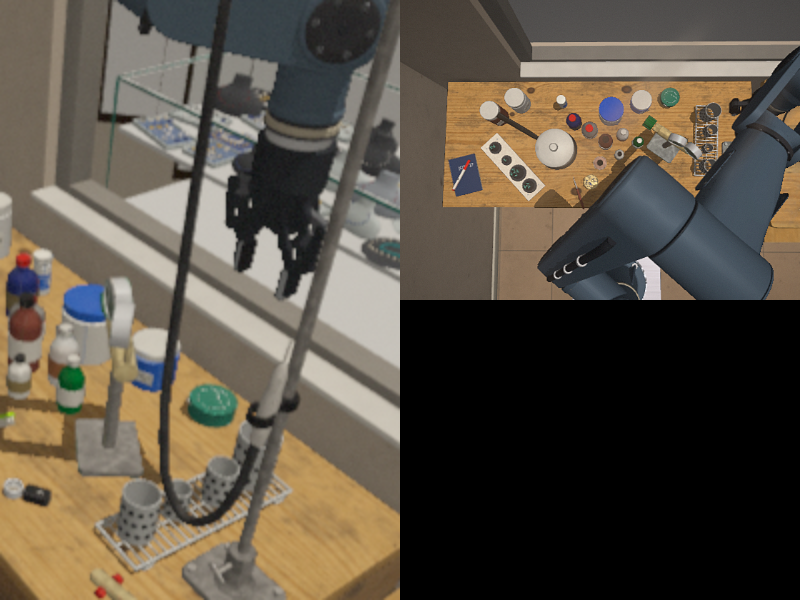

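```bash
cat > st.py <<'E'
from station import readout
import numpy as np
s=readout.sense();print({k:np.round(s[k],3).tolist() for k in("t","tcp_pos","q","tau","force")})
E
python3 st.py
```

```text
{'t': 5.317, 'tcp_pos': [0.55, -0.33, 0.349], 'q': [-0.714, 0.459, 1.239, 0.001, 1.452, -2.234], 'tau': [-0.361, -45.926, -22.245, -0.012, -0.269, 0.001], 'force': [-0.371, 0.712, -1.004]}
```

send_rows:
  commands: "56 0 0 1 0;56 0 0 1 0;56 0 0 1 0;56 0 0 1 0;56 0 0 1 0;56 0 0 1 0;56 0 0 1 0;56 0 0 1 0;56 0 0 1 0;56 0 0 1 0;56 0 0 1 0"

```text
t: 6.23
tcp_pos: [0.5526, -0.3312, 0.1332]
tool_rot: [0.025, 1.0, 0.0, 0.0]
force: [-0.3, -0.0, 0.7]
finger_gap: 0.652
gripper_force: 0.0
```

```bash
python3 st.py; python3 - <<'E'
from station import cams
import cv2,numpy as np
b=cams.snapshot("side")["pixels"][190:330,310:470];a=cams.snapshot("top")["pixels"][140:240,370:470]
S=np.zeros((600,800,3),np.uint8);S[:420,:480]=cv2.resize(b,(480,420),interpolation=2);S[:320,480:]=cv2.resize(a,(320,320),interpolation=2)
cv2.imwrite("pics/j.png",S[:420,:,::-1])
E
```

```text
{'t': 6.233, 'tcp_pos': [0.553, -0.331, 0.133], 'q': [-0.713, 0.679, 1.471, 0.0, 0.991, -2.234], 'tau': [0.081, -49.173, -14.915, -0.0, 0.342, 0.0], 'force': [-0.307, -0.037, 0.659]}
```

View pics/j.png

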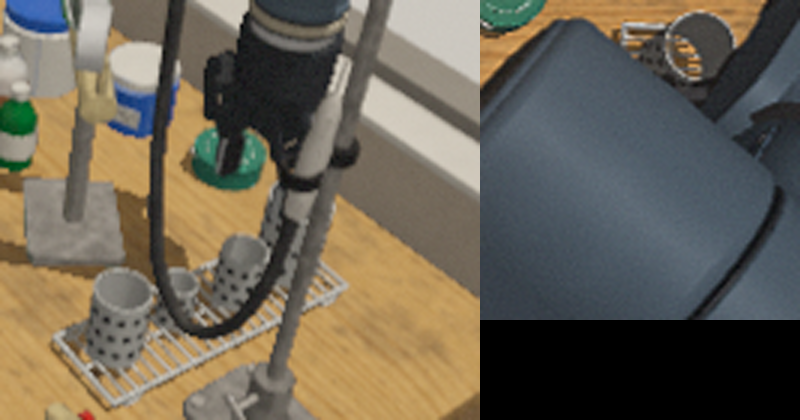

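send_rows:
  commands: "56 0 0 0.83 0;56 0 0 0.83 0;56 0 0 0.83 0;56 0 0 0.83 0;56 0 0 0.83 0;56 0 0 0 0"

```text
t: 6.83
tcp_pos: [0.5513, -0.3308, 0.0489]
tool_rot: [0.025, 1.0, 0.001, -0.002]
force: [-0.5, 0.8, 0.0]
finger_gap: 0.656
gripper_force: 0.0
```

send_rows:
  commands: "20 0 0 0 0;20 0 0 0 0;20 0 0 0 0;20 0 0 0 0;20 0 0 0 0;20 0 0 0 0"

```text
t: 7.33
tcp_pos: [0.5531, -0.3327, 0.052]
tool_rot: [0.026, 1.0, -0.001, 0.001]
force: [0.3, 0.8, 6.3]
finger_gap: 0.45
gripper_force: 41.5
```

```bash
python3 st.py; python3 - <<'E'
from station import cams
import cv2,numpy as np
b=cams.snapshot("side")["pixels"][190:330,310:470]
cv2.imwrite("pics/k.png",cv2.resize(b,(640,560),interpolation=2)[:,:,::-1])
E
```

```text
{'t': 7.333, 'tcp_pos': [0.553, -0.333, 0.052], 'q': [-0.715, 0.793, 1.507, 0.0, 0.839, -2.234], 'tau': [-0.414, -45.615, -11.064, -0.16, -0.196, 0.013], 'force': [0.276, 0.839, 6.301]}
```

View pics/k.png

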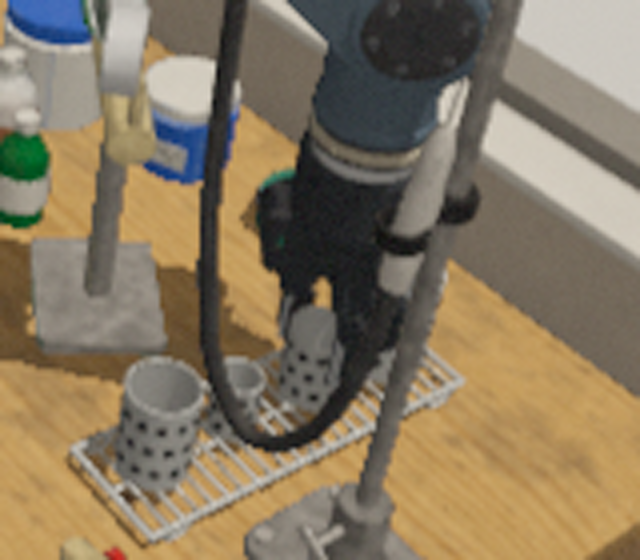

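send_rows:
  commands: "20 0 0 -0.2 0;20 0 0 -0.4 0;20 0 0 -0.9 0;20 0 0 -1 0;20 0 0 -1 0;20 0 0 -1 0;20 0 0 -1 0;20 0 0 -1 0;20 0 0 -1 0;20 0 0 -1 0;20 0 0 -1 0;20 0 0 -1 0;20 0 0 -1 0;20 0 0 -1 0;20 0 0 -1 0;20 0 0 -1 0;20 0 0 -1 0;20 0 0 -1 0;20 0 0 -0.5 0"

```text
t: 8.97
tcp_pos: [0.5524, -0.3324, 0.3934]
tool_rot: [0.026, 1.0, -0.001, 0.001]
force: [0.2, -0.3, -0.8]
finger_gap: 0.45
gripper_force: 40.7
```

send_rows:
  commands: "20 0.12 0.6 0 0;20 0.12 0.98 0 0;20 0.12 0.98 0 0;20 0.12 0.98 0 0;20 0.12 0.98 0 0;20 0.12 0.98 0 0;20 0.12 0.98 0 0;20 0.12 0.98 0 0;20 0.12 0.98 0 0;20 0.12 0.98 0 0;20 0.12 0.98 0 0;20 0.12 0.98 0 0;20 0.12 0.98 0 0;20 0.12 0.98 0 0;20 0.12 0.98 0 0;20 0.12 0.98 0 0;20 0.12 0.98 0 0;20 0.12 0.98 0 0;20 0.12 0.98 0 0;20 0.12 0.98 0 0"

```text
t: 10.63
tcp_pos: [0.5219, 0.0559, 0.3886]
tool_rot: [0.025, 1.0, 0.0, -0.002]
force: [0.7, -0.5, -1.6]
finger_gap: 0.448
gripper_force: 40.7
```

send_rows:
  commands: "20 0.12 0.98 0 0;20 0.12 0.98 0 0;20 0.12 0.98 0 0;20 0.12 0.98 0 0;20 0.12 0.98 0 0;20 0.12 0.98 0 0;20 0.12 0.98 0 0;20 0.12 0.98 0 0;20 0.12 0.98 0 0;20 0.12 0.98 0 0;20 0.12 0.98 0 0;20 0.12 0.98 0 0;20 0.12 0.98 0 0;20 0.12 0.98 0 0;20 0.12 0.98 0 0;20 0.12 0.98 0 0;20 0.12 0.98 0 0;20 0.12 0.98 0 0;20 0.12 0.98 0 0;20 0.12 0.5 0 0"

```text
t: 12.3
tcp_pos: [0.4934, 0.4403, 0.3881]
tool_rot: [0.025, 1.0, -0.001, -0.002]
force: [-0.3, -0.0, -1.4]
finger_gap: 0.449
gripper_force: 40.7
```

send_rows:
  commands: "20 0 0.5 0 0;20 0 0 0.99 -0.95;20 0 0 0.99 -0.95;20 0 0 0.99 -0.95;20 0 0 0.99 -0.95;20 0 0 0.99 -0.95;20 0 0 0.99 -0.95;20 0 0 0.99 -0.95;20 0 0 0.99 -0.95;20 0 0 0.99 -0.95;20 0 0 0.99 -0.95;20 0 0 0.99 -0.95;20 0 0 0.99 -0.95;20 0 0 0 0"

```text
t: 13.47
tcp_pos: [0.4929, 0.446, 0.1478]
tool_rot: [-0.364, 0.931, -0.001, -0.005]
force: [-0.6, -0.6, -2.1]
finger_gap: 0.447
gripper_force: 40.7
```

```bash
python3 st.py; python3 - <<'E'
from station import cams
import cv2,numpy as np
b=cams.snapshot("side")["pixels"];a=cams.snapshot("top")["pixels"]
cv2.imwrite("pics/l_s.png",b[:,:,::-1]);cv2.imwrite("pics/l_t.png",a[:,:,::-1])
S=np.zeros((600,800,3),np.uint8);S[:,:400]=cv2.resize(b[120:220,180:247+0],(400,597+3),interpolation=2);S[:400,400:]=cv2.resize(a[150:250,90:190],(400,400),interpolation=2)
cv2.imwrite("pics/l.png",S[:,:,::-1])
E
```

```text
{'t': 13.467, 'tcp_pos': [0.493, 0.446, 0.148], 'q': [0.568, 0.688, 1.397, -0.0, 1.067, -1.748], 'tau': [-0.115, -52.547, -18.335, 0.011, -0.495, -0.378], 'force': [-0.623, -0.648, -2.068]}
```

View pics/l.png

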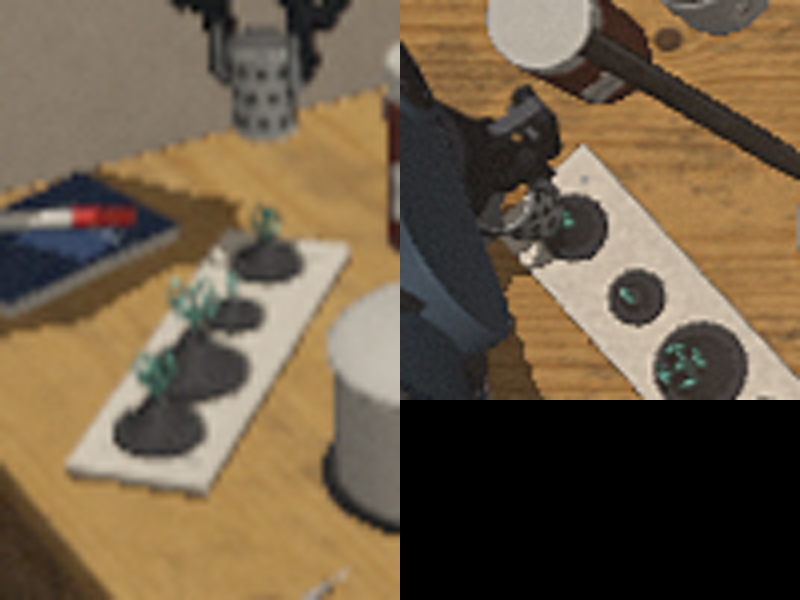

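```bash
python3 - <<'E'
from h import *
np.set_printoptions(precision=2,suppress=True)
for z in(.115,.143,.171): print("flask axis",z,proj("side",[.493,.447,z]),proj("top",[.493,.447,z]))
print("disc",proj("side",[.493,.451,.018]),"saw 224.4 163.3")
print("d(side)/dx,dy per 10mm",proj("side",[.503,.451,.018])-proj("side",[.493,.451,.018]),proj("side",[.493,.461,.018])-proj("side",[.493,.451,.018]))
E
```

```text
flask axis 0.115 [224.19 139.3 ] [122.01 202.37]
flask axis 0.143 [223.79 132.25] [117.98 201.09]
flask axis 0.171 [223.38 125.06] [113.74 199.75]
disc [225.01 162.15] saw 224.4 163.3
d(side)/dx,dy per 10mm [ 2.36 -0.71] [-1.26 -1.16]
```

```bash
python3 - <<'E'
from h import *
np.set_printoptions(precision=2,suppress=True)
print(proj("side",[.5525,-.333,.073]),"k 387.9 270.9; c 390.6 274.2", proj("side",[.5625,-.333,.073]),proj("side",[.5525,-.323,.073]))
# top image now vs start: difference mask of flask region near base M
a=cv2.imread("pics/l_t.png");b=cv2.imread("pics/top0.png")
d=np.abs(a.astype(int)-b).max(2)
print((d[196:216,118:146]>25).astype(int)[:, :].tolist().__str__().replace("], [","\n").replace(", ",""))
# wax pixels (greenish) in both
for n,im in(("now",a),("start",b)):
    h=cv2.cvtColor(im,cv2.COLOR_BGR2HSV);m=(h[...,0]>70)&(h[...,0]<95)&(h[...,1]>70)
    ys,xs=np.nonzero(m[196:216,118:146]);print(n,len(xs),xs.mean()+118,ys.mean()+196)
E
```

```text
[390.76 270.8 ] k 387.9 270.9; c 390.6 274.2 [393.56 269.32] [387.93 268.46]
[[1101111111100000000000000000
1000111111110000000000000000
0000111111110000000000000000
0000111111110000000000000000
0011111111100000000000000000
1111111110000000000000000000
1111111110010000000000000000
1111111100110000000000000000
1111111110011000000000000000
1111111011110000000000000000
1111111011000000000000000000
1111111010110000000000000000
1111111011100000000000000000
1111111100000000000000000000
1111111110000000000000000000
1111101110000000000000000000
1111011110000000000000000000
1100011111100000000000000000
1100011111110000000000000000
1100111111000000000000000000]]
now 6 131.33333333333334 204.83333333333334
start 13 129.23076923076923 205.15384615384616
```

send_rows:
  commands: "20 -0.14 0.15 0.2 0;20 0 0 0.45 0;20 0 0 0.45 0;20 0 0 0.45 0;20 0 0 0.45 0;20 0 0 0.45 0;20 0 0 0.45 0;20 0 0 0.45 0;20 0 0 0.45 0;20 0 0 0.45 0;20 0 0 0.1 0;20 0 0 0 0"

```text
t: 14.57
tcp_pos: [0.4954, 0.4522, 0.0645]
tool_rot: [-0.364, 0.931, -0.0, -0.001]
force: [-0.0, 0.1, -1.1]
finger_gap: 0.448
gripper_force: 40.7
```

send_rows:
  commands: "20 0 0 0.08 0;20 0 0 0.05 0;20 0 0 0.05 0;20 0 0 0.05 0;20 0 0 0 0"

```text
t: 14.98
tcp_pos: [0.496, 0.4526, 0.0613]
tool_rot: [-0.364, 0.931, 0.0, 0.0]
force: [1.0, -0.1, -0.8]
finger_gap: 0.445
gripper_force: 40.7
```

send_rows:
  commands: "20 0.07 0.07 0.08 0;20 0 0 0.08 0;20 0 0 0.05 0;20 0 0 0.05 0;20 0 0 0.05 0;20 0 0 0 0"

```text
t: 15.48
tcp_pos: [0.4939, 0.4526, 0.0546]
tool_rot: [-0.364, 0.931, -0.0, -0.0]
force: [0.3, -0.0, -1.7]
finger_gap: 0.449
gripper_force: 40.7
```

send_rows:
  commands: "20 0 0 0.05 0;20 0 0 0.05 0;20 0 0 0 0"

```text
t: 15.73
tcp_pos: [0.4941, 0.4527, 0.053]
tool_rot: [-0.364, 0.931, 0.0, 0.0]
force: [-0.4, 0.7, -1.4]
finger_gap: 0.446
gripper_force: 40.9
```

send_rows:
  commands: "20 0 0 0.05 0;20 0 0 0 0"

```text
t: 15.9
tcp_pos: [0.4941, 0.4527, 0.053]
tool_rot: [-0.364, 0.931, -0.0, 0.0]
force: [-2.0, -1.2, 4.9]
finger_gap: 0.447
gripper_force: 41.4
```

send_rows:
  commands: "20 0 0 0.05 0;20 0 0 0 0"

```text
t: 16.07
tcp_pos: [0.4942, 0.4528, 0.053]
tool_rot: [-0.364, 0.931, 0.0, 0.0]
force: [-2.6, -1.4, 9.0]
finger_gap: 0.449
gripper_force: 42.0
```

send_rows:
  commands: "20 0 0 0.05 0;20 0 0 0 0"

```text
t: 16.23
tcp_pos: [0.4942, 0.4528, 0.0529]
tool_rot: [-0.364, 0.931, 0.0, 0.0]
force: [-3.0, -2.6, 12.9]
finger_gap: 0.448
gripper_force: 42.5
```

send_rows:
  commands: "56 0 0 -0.1 0;56 0 0 0 0;56 0 0 0 0;56 0 0 0 0;56 0 0 -0.3 0;56 0 0 -0.8 0;56 0 0 -1 0;56 0 0 -1 0.4;56 0 0 -1 1;56 0 0 -1 1;56 0 0 -1 1;56 0 0 -1 1;56 0 0 -1 1;56 0 0 -1 1;56 0 0 -1 1;56 0 0 -1 1;56 0 0 -1 1;56 0 0 -1 1;56 0 0 -1 1"

```text
t: 17.82
tcp_pos: [0.4937, 0.4525, 0.3349]
tool_rot: [0.027, 1.0, -0.0, -0.0]
force: [0.7, 0.5, 0.2]
finger_gap: 0.654
gripper_force: 0.0
```

send_rows:
  commands: "48 0 -0.6 -0.6 0;48 -0.05 -0.98 0 0;48 -0.05 -0.98 0 0;48 -0.05 -0.98 0 0;48 -0.05 -0.98 0 0;48 -0.05 -0.98 0 0;48 -0.05 -0.98 0 0;48 -0.05 -0.98 0 0;48 -0.05 -0.98 0 0;48 -0.05 -0.98 0 0;48 -0.05 -0.98 0 0;48 -0.05 -0.98 0 0;48 -0.05 -0.98 0 0;48 -0.05 -0.98 0 0;48 -0.05 -0.98 0 0;48 -0.05 -0.98 0 0;48 -0.05 -0.98 0 0;48 -0.05 -0.98 0 0;48 -0.05 -0.98 0 0;48 -0.05 -0.98 0 0"

```text
t: 19.48
tcp_pos: [0.4922, 0.0663, 0.3457]
tool_rot: [0.025, 1.0, -0.0, -0.001]
force: [1.1, 0.2, -0.0]
finger_gap: 0.56
gripper_force: 0.0
```

```bash
python3 st.py; python3 - <<'E'
from station import cams
from h import *
b=cams.snapshot("side")["pixels"];a=cams.snapshot("top")["pixels"]
cv2.imwrite("pics/m_s.png",b[:,:,::-1]);cv2.imwrite("pics/m_t.png",a[:,:,::-1])
# M rim check: expected rim projections vs brightness diff to start image
for n,im,ref in(("top",a,"pics/top0.png"),("side",b,"pics/side0.png")):
    r=cv2.imread(ref)[:,:,::-1];d=np.abs(im.astype(int)-r).max(2)
    lo=proj(n,[.493,.452,.018]);hi=proj(n,[.493,.452,.074]);c=((lo+hi)/2).astype(int)
    w=d[c[1]-22:c[1]+22,c[0]-22:c[0]+22]>30
    ys,xs=np.nonzero(w);print(n,"expected lo,hi",lo.round(1),hi.round(1),"diff bbox",xs.min()+c[0]-22,xs.max()+c[0]-22,ys.min()+c[1]-22,ys.max()+c[1]-22)
    print("\n".join("".join(".#"[int(v)] for v in q) for q in w))
E
```

```text
{'t': 19.483, 'tcp_pos': [0.492, 0.066, 0.346], 'q': [-0.091, 0.233, 1.6, -0.0, 1.309, -1.613], 'tau': [2.062, -31.714, -19.404, 0.003, 0.066, 0.319], 'force': [1.062, 0.152, -0.018]}
top expected lo,hi [132.7 206.3] [125.6 204.1] diff bbox 117 138 196 215
............................................
............................................
............................................
............................................
............................................
............................................
............................................
............................................
............................................
............................................
............................................
............................................
............................................
................#.......#...................
..............##########....................
.............###########.#..................
............###########.#...................
............#########....###................
............########.....###.....
[... 2490 characters left out ...]
.######.##...............
...............###...#..#..#................
...............##...##..####................
...............##...#######.................
................#....#####..................
............................................
............................................
............................................
............................................
............................................
............................................
............................................
............................................
............................................
............................................
............................................
```

send_rows:
  commands: "48 -0.05 -0.98 0 0;48 -0.05 -0.98 0 0;48 -0.05 -0.98 0 0;48 -0.05 -0.98 0 0;48 -0.05 -0.98 0 0;48 -0.05 -0.98 0 0;48 -0.05 -0.98 0 0;48 -0.05 -0.98 0 0;48 -0.05 -0.98 0 0;48 -0.05 -0.98 0 0;48 -0.05 -0.98 0 0;48 -0.05 -0.98 0 0;48 -0.05 -0.98 0 0;48 -0.05 -0.98 0 0;48 -0.05 -0.98 0 0;48 -0.05 -0.98 0 0;48 -0.05 -0.5 0 0;48 -0.05 -0.5 0 0"

```text
t: 21.08
tcp_pos: [0.494, -0.2664, 0.3456]
tool_rot: [0.025, 1.0, 0.001, -0.0]
force: [-0.0, 0.3, -0.6]
finger_gap: 0.564
gripper_force: 0.0
```

```bash
python3 st.py
```

```text
{'t': 21.083, 'tcp_pos': [0.494, -0.266, 0.346], 'q': [-0.694, 0.333, 1.454, 0.001, 1.356, -2.214], 'tau': [0.106, -37.381, -19.954, -0.057, -0.069, 0.092], 'force': [-0.047, 0.264, -0.603]}
```

send_rows:
  commands: "48 0 -0.5 0 0;48 0 -0.5 0 0;48 0 -0.4 0 0;48 0 -0.4 0 0"

```text
t: 21.42
tcp_pos: [0.4924, -0.3025, 0.3459]
tool_rot: [0.025, 1.0, 0.0, -0.0]
force: [-0.1, -0.5, 1.0]
finger_gap: 0.563
gripper_force: 0.0
```

```bash
python3 st.py; python3 - <<'E'
from station import cams
from h import *
b=cams.snapshot("side")["pixels"];a=cams.snapshot("top")["pixels"]
cv2.imwrite("pics/n_s.png",b[:,:,::-1]);cv2.imwrite("pics/n_t.png",a[:,:,::-1])
E
```

```text
{'t': 21.417, 'tcp_pos': [0.492, -0.303, 0.346], 'q': [-0.744, 0.359, 1.414, 0.0, 1.37, -2.265], 'tau': [0.392, -38.815, -20.005, -0.015, -0.029, 0.083], 'force': [-0.054, -0.533, 1.018]}
```

send_rows:
  commands: "48 0.06 -0.64 0 0;48 0.05 -0.64 0.3 0;48 0 0 0.8 0;48 0 0 1 0;48 0 0 1 0;48 0 0 1 0;48 0 0 1 0;48 0 0 1 0;48 0 0 1 0;48 0 0 1 0"

```text
t: 22.35
tcp_pos: [0.4887, -0.3286, 0.1826]
tool_rot: [0.026, 1.0, -0.0, -0.0]
force: [0.9, -0.0, -0.3]
finger_gap: 0.557
gripper_force: 0.0
```

```bash
python3 st.py
```

```text
{'t': 22.35, 'tcp_pos': [0.489, -0.329, 0.183], 'q': [-0.781, 0.549, 1.581, -0.0, 1.011, -2.301], 'tau': [0.09, -44.051, -15.35, -0.002, 0.387, 0.0], 'force': [0.92, -0.018, -0.291]}
```

send_rows:
  commands: "48 0 0 1 0;48 0 0 1 0;48 0 0 1 0;48 0 0 1 0;48 0 0 0 0"

```text
t: 22.77
tcp_pos: [0.4867, -0.3266, 0.0998]
tool_rot: [0.026, 1.0, 0.003, -0.003]
force: [-0.7, 0.4, -0.1]
finger_gap: 0.559
gripper_force: 0.0
```

```bash
python3 st.py
```

```text
{'t': 22.767, 'tcp_pos': [0.487, -0.327, 0.1], 'q': [-0.781, 0.668, 1.639, -0.0, 0.843, -2.301], 'tau': [-0.156, -45.25, -13.22, 0.007, -0.432, -0.001], 'force': [-0.715, 0.382, -0.073]}
```

send_rows:
  commands: "48 0 0 0.8 0;48 0 0 0.8 0;48 0 0 0.8 0;48 0 0 0.7 0;48 0 0 0 0;48 0 0 0 0"

```text
t: 23.27
tcp_pos: [0.4889, -0.3281, 0.042]
tool_rot: [0.026, 1.0, 0.0, -0.0]
force: [0.2, -0.6, 0.0]
finger_gap: 0.565
gripper_force: 0.0
```

send_rows:
  commands: "14 0 0 0 0;14 0 0 0 0;14 0 0 0 0;14 0 0 0 0;14 0 0 0 0;14 0 0 0 0"

```text
t: 23.77
tcp_pos: [0.4897, -0.3286, 0.0433]
tool_rot: [0.025, 1.0, -0.001, 0.001]
force: [0.2, 0.2, 6.6]
finger_gap: 0.367
gripper_force: 40.1
```

send_rows:
  commands: "14 0 0 -0.2 0;14 0 0 -0.4 0;14 0 0 -0.9 0;14 0 0 -1 0;14 0 0 -1 0;14 0 0 -1 0;14 0 0 -1 0;14 0 0 -1 0;14 0 0 -1 0;14 0 0 -1 0;14 0 0 -1 0;14 0 0 -1 0;14 0 0 -1 0;14 0 0 -1 0;14 0 0 -1 0;14 0 0 -1 0;14 0 0 -1 0;14 0 0 -1 0"

```text
t: 25.27
tcp_pos: [0.4883, -0.3269, 0.373]
tool_rot: [0.025, 1.0, 0.0, -0.0]
force: [0.2, -0.5, -0.8]
finger_gap: 0.368
gripper_force: 39.7
```

send_rows:
  commands: "14 0.11 0.6 0 0;14 0.11 0.98 0 0;14 0.11 0.98 0 0;14 0.11 0.98 0 0;14 0.11 0.98 0 0;14 0.11 0.98 0 0;14 0.11 0.98 0 0;14 0.11 0.98 0 0;14 0.11 0.98 0 0;14 0.11 0.98 0 0;14 0.11 0.98 0 0;14 0.11 0.98 0 0;14 0.11 0.98 0 0;14 0.11 0.98 0 0;14 0.11 0.98 0 0;14 0.11 0.98 0 0;14 0.11 0.98 0 0;14 0.11 0.98 0 0;14 0.11 0.98 0 0;14 0.11 0.98 0 0"

```text
t: 26.93
tcp_pos: [0.4625, 0.0602, 0.3706]
tool_rot: [0.025, 1.0, 0.0, -0.002]
force: [-0.2, -0.9, -0.7]
finger_gap: 0.372
gripper_force: 39.7
```

send_rows:
  commands: "14 0.11 0.98 0 0;14 0.11 0.98 0 0;14 0.11 0.98 0 0;14 0.11 0.98 0 0;14 0.11 0.98 0 0;14 0.11 0.98 0 0;14 0.11 0.98 0 0;14 0.11 0.98 0 0;14 0.11 0.98 0 0;14 0.11 0.98 0 0;14 0.11 0.98 0 0;14 0.11 0.98 0 0;14 0.11 0.98 0 0;14 0.11 0.98 0 0;14 0.11 0.98 0 0;14 0.11 0.98 0 0;14 0 0.98 0 0;14 0 0.45 0 0"

```text
t: 28.43
tcp_pos: [0.4449, 0.4038, 0.3704]
tool_rot: [0.024, 1.0, -0.0, -0.001]
force: [0.2, 0.2, -1.5]
finger_gap: 0.365
gripper_force: 39.8
```

```bash
python3 st.py
```

```text
{'t': 28.433, 'tcp_pos': [0.445, 0.404, 0.37], 'q': [0.551, 0.377, 1.318, 0.001, 1.449, -0.971], 'tau': [-0.214, -41.306, -21.12, 0.073, -0.028, -0.009], 'force': [0.181, 0.21, -1.458]}
```

send_rows:
  commands: "14 -0.05 0.22 0.9 -0.95;14 0 0 1 -0.95;14 0 0 1 -0.95;14 0 0 1 -0.95;14 0 0 1 -0.95;14 0 0 1 -0.95;14 0 0 1 -0.95;14 0 0 1 -0.95;14 0 0 1 -0.95;14 0 0 1 -0.95;14 0 0 1 -0.95;14 0 0 0.8 -0.95;14 0 0 0 0;14 0 0 0 0"

```text
t: 29.6
tcp_pos: [0.4467, 0.4054, 0.1368]
tool_rot: [-0.363, 0.932, -0.0, -0.002]
force: [0.5, -0.0, -0.9]
finger_gap: 0.367
gripper_force: 39.8
```

```bash
python3 st.py; python3 - <<'E'
from station import cams
from h import *
b=cams.snapshot("side")["pixels"]
a=cams.snapshot("top")["pixels"]
for n,im,ref in(("top",a,"pics/m_t.png"),("side",b,"pics/m_s.png")):
    r=cv2.imread(ref)[:,:,::-1];d=np.abs(im.astype(int)-r).max(2)
    lo=proj(n,[.446,.408,.111]);hi=proj(n,[.446,.408,.155]);rim=proj(n,[.446,.424,.111]);c=((lo+hi)/2).astype(int)
    w=d[c[1]-20:c[1]+20,c[0]-20:c[0]+20]>30
    print(n,"expect lo,hi in window",(lo-c+20).round(1),(hi-c+20).round(1),"r",16*466/1136 if n=="top" else 16*440/1430)
    print("\n".join("".join(".#"[int(v)] for v in q) for q in w))
E
```

```text
{'t': 29.6, 'tcp_pos': [0.447, 0.405, 0.137], 'q': [0.552, 0.629, 1.576, -0.0, 0.941, -1.762], 'tau': [-0.034, -44.035, -13.448, -0.005, 0.041, -0.051], 'force': [0.487, -0.041, -0.888]}
top expect lo,hi in window [23.7 21.6] [17.9 20.3] r 6.563380281690141
############...........#.#########......
##############........#..##########.....
######.#######..#.##..#..#.########.....
##############..##...#.....########.....
#############.#.##.#.#......#######.....
####################...#....#######.....
######.#########.#####..###.#######.....
################.###.#.####.#######.....
###############..##..###.#..#######.....
#############..########....#######......
###########.########..#....#######......
################..#.####..######........
#############.....#...##.######.........
##############...........#######........
###############.........########........
################################........
#################################.......
##################################......
#################################.......
###############################.........
######################
[... 1809 characters left out ...]
...
...............############.............
................##########..............
................##########..............
................##########..............
................#########...............
.................######.................
...................###..................
........................................
........................................
######..................................
######..................................
######..................................
....###.................................
##########..............................
#########.#.............................
######.##.###...........................
######.#########........................
```

send_rows:
  commands: "14 -0.08 0.09 0.2 0;14 0 0 0.45 0;14 0 0 0.45 0;14 0 0 0.45 0;14 0 0 0.45 0;14 0 0 0.45 0;14 0 0 0.45 0;14 0 0 0.45 0;14 0 0 0.45 0;14 0 0 0.3 0;14 0 0 0.1 0;14 0 0 0 0;14 0 0 0 0"

```text
t: 30.78
tcp_pos: [0.4483, 0.4088, 0.054]
tool_rot: [-0.364, 0.931, 0.0, 0.0]
force: [-0.2, -0.2, 0.7]
finger_gap: 0.362
gripper_force: 39.8
```

send_rows:
  commands: "14 0 0 0.05 0;14 0 0 0.05 0;14 0 0 0 0;14 0 0 0 0"

```text
t: 31.12
tcp_pos: [0.4482, 0.4088, 0.0522]
tool_rot: [-0.364, 0.931, 0.0, 0.0]
force: [-0.0, 0.3, -1.4]
finger_gap: 0.366
gripper_force: 39.8
```

send_rows:
  commands: "14 0.06 0.05 0.08 0;14 0 0 0.08 0;14 0 0 0.08 0;14 0 0 0.06 0;14 0 0 0 0;14 0 0 0 0"

```text
t: 31.62
tcp_pos: [0.4465, 0.4086, 0.0457]
tool_rot: [-0.364, 0.931, -0.0, -0.0]
force: [-0.5, 0.9, -0.7]
finger_gap: 0.365
gripper_force: 39.8
```

send_rows:
  commands: "14 0 0 0.05 0;14 0 0 0.05 0;14 0 0 0 0"

```text
t: 31.87
tcp_pos: [0.4467, 0.4088, 0.0444]
tool_rot: [-0.364, 0.931, 0.0, 0.0]
force: [0.1, -0.3, 2.4]
finger_gap: 0.365
gripper_force: 40.1
```

send_rows:
  commands: "14 0 0 0.05 0;14 0 0 0.05 0;14 0 0 0 0"

```text
t: 32.12
tcp_pos: [0.4468, 0.4088, 0.0443]
tool_rot: [-0.364, 0.931, 0.0, 0.001]
force: [-1.9, -2.6, 12.8]
finger_gap: 0.367
gripper_force: 41.1
```

send_rows:
  commands: "50 0 0 -0.12 0;50 0 0 0 0;50 0 0 0 0;50 0 0 0 0;50 0 0 -0.3 0;50 0 0 -0.8 0;50 0 0 -1 0;50 0 0 -1 0.4;50 0 0 -1 1;50 0 0 -1 1;50 0 0 -1 1;50 0 0 -1 1;50 0 0 -1 1;50 0 0 -1 1;50 0 0 -1 1;50 0 0 -1 1;50 0 0 -1 1;50 0 0 -1 1;50 0 0 -1 1"

```text
t: 33.7
tcp_pos: [0.4462, 0.4084, 0.3273]
tool_rot: [0.027, 1.0, -0.0, -0.0]
force: [0.5, -0.5, 0.1]
finger_gap: 0.583
gripper_force: 0.0
```

send_rows:
  commands: "74 0 -0.6 -0.9 0;74 -0.28 -0.97 -0.3 0;74 -0.28 -0.97 0 0;74 -0.28 -0.97 0 0;74 -0.28 -0.97 0 0;74 -0.28 -0.97 0 0;74 -0.28 -0.97 0 0;74 -0.28 -0.97 0 0;74 -0.28 -0.97 0 0;74 -0.28 -0.97 0 0;74 -0.28 -0.97 0 0;74 -0.28 -0.97 0 0;74 -0.28 -0.97 0 0;74 -0.28 -0.97 0 0;74 -0.28 -0.97 0 0;74 -0.28 -0.97 0 0;74 -0.28 -0.97 0 0;74 -0.28 -0.97 0 0;74 -0.28 -0.97 0 0;74 -0.28 -0.97 0 0"

```text
t: 35.37
tcp_pos: [0.5332, 0.0222, 0.3503]
tool_rot: [0.026, 1.0, 0.0, -0.0]
force: [1.1, -0.7, 0.3]
finger_gap: 0.867
gripper_force: 0.0
```

```bash
python3 st.py; python3 - <<'E'
from station import cams
from h import *
b=cams.snapshot("side")["pixels"];a=cams.snapshot("top")["pixels"]
cv2.imwrite("pics/o_s.png",b[:,:,::-1]);cv2.imwrite("pics/o_t.png",a[:,:,::-1])
for n,im,ref in(("side",b,"pics/m_s.png"),):
    r=cv2.imread(ref)[:,:,::-1];d=np.abs(im.astype(int)-r).max(2)
    lo=proj(n,[.446,.409,.018]);hi=proj(n,[.446,.409,.062]);c=((lo+hi)/2).astype(int)
    w=d[c[1]-14:c[1]+14,c[0]-20:c[0]+20]>30
    print(n,"expect lo,hi in window",(lo-c+[20,14]).round(1),(hi-c+[20,14]).round(1))
    print("\n".join("".join(".#"[int(v)] for v in q) for q in w))
E
```

```text
{'t': 35.367, 'tcp_pos': [0.533, 0.022, 0.35], 'q': [-0.168, 0.286, 1.511, 0.0, 1.345, -1.688], 'tau': [1.574, -35.25, -19.575, -0.026, 0.023, 0.281], 'force': [1.051, -0.671, 0.333]}
side expect lo,hi in window [21.  19.6] [20.3  9.1]
........................................
........................................
........................................
........................................
........................................
........................................
........................................
........................................
...................###..................
.................#####..................
.................####.#.#...............
................###..####...............
................###..###................
................####.##.................
................#####.#.................
................#####..##...............
.................#########..............
.................#########..............
.................###..####..............
.................#.##.##................
...............#...#..#.................
...................#..##................
...................######...............
........................................
........................................
........................................
........................................
..........#.............................
```

send_rows:
  commands: "74 -0.28 -0.97 0 0;74 -0.28 -0.97 0 0;74 -0.28 -0.97 0 0;74 -0.28 -0.97 0 0;74 -0.28 -0.97 0 0;74 -0.28 -0.97 0 0;74 -0.28 -0.97 0 0;74 -0.28 -0.97 0 0;74 -0.28 -0.97 0 0;74 -0.28 -0.97 0 0;74 -0.28 -0.97 0 0;74 -0.28 -0.97 0 0;74 -0.28 -0.97 0 0;74 -0.28 -0.97 0 0;74 -0.28 -0.97 0 0;74 -0.28 -0.97 0 0;74 -0.28 -0.97 0 0;74 -0.28 -0.97 0 0;74 -0.1 -0.25 0 0"

```text
t: 37.05
tcp_pos: [0.6183, -0.3378, 0.3496]
tool_rot: [0.026, 1.0, -0.0, -0.0]
force: [0.7, -0.0, 0.3]
finger_gap: 0.867
gripper_force: 0.0
```

send_rows:
  commands: "74 0 0 0.5 0;74 0 0 1 0;74 0 0 1 0;74 0 0 1 0;74 0 0 1 0;74 0 0 1 0;74 0 0 1 0;74 0 0 1 0;74 0 0 1 0;74 0 0 0.5 0;74 0 0 0 0"

```text
t: 37.97
tcp_pos: [0.6162, -0.3327, 0.1668]
tool_rot: [0.025, 1.0, 0.002, -0.003]
force: [-0.1, 0.1, -0.5]
finger_gap: 0.866
gripper_force: 0.0
```

```bash
python3 st.py
```

```text
{'t': 37.967, 'tcp_pos': [0.616, -0.333, 0.167], 'q': [-0.655, 0.71, 1.284, 0.0, 1.156, -2.176], 'tau': [-0.086, -52.462, -18.02, 0.005, -0.192, 0.003], 'force': [-0.121, 0.116, -0.514]}
```

send_rows:
  commands: "74 0 0 0.9 0;74 0 0 0.9 0;74 0 0 0.9 0;74 0 0 0.9 0;74 0 0 0.9 0;74 0 0 0.2 0;74 0 0 0 0;74 0 0 0 0"

```text
t: 38.63
tcp_pos: [0.6188, -0.336, 0.0776]
tool_rot: [0.025, 1.0, -0.0, 0.001]
force: [0.1, 0.3, 0.5]
finger_gap: 0.865
gripper_force: 0.0
```

send_rows:
  commands: "30 0 0 0 0;30 0 0 0 0;30 0 0 0 0;30 0 0 0 0;30 0 0 0 0;30 0 0 0 0;30 0 0 0 0"

```text
t: 39.22
tcp_pos: [0.6191, -0.3364, 0.0786]
tool_rot: [0.026, 1.0, -0.001, 0.001]
force: [0.4, 0.9, 6.0]
finger_gap: 0.637
gripper_force: 42.3
```

send_rows:
  commands: "30 0 0 -0.2 0;30 0 0 -0.4 0;30 0 0 -0.9 0;30 0 0 -1 0;30 0 0 -1 0;30 0 0 -1 0;30 0 0 -1 0;30 0 0 -1 0;30 0 0 -1 0;30 0 0 -1 0;30 0 0 -1 0;30 0 0 -1 0;30 0 0 -1 0;30 0 0 -1 0;30 0 0 -1 0;30 0 0 -1 0;30 0 0 -1 0;30 0 0 -1 0"

```text
t: 40.72
tcp_pos: [0.6173, -0.3355, 0.407]
tool_rot: [0.026, 1.0, 0.0, -0.001]
force: [0.8, -0.1, -2.8]
finger_gap: 0.637
gripper_force: 42.5
```

send_rows:
  commands: "30 0.2 0.5 0 0;30 0.35 0.96 0 0;30 0.35 0.96 0 0;30 0.35 0.96 0 0;30 0.35 0.96 0 0;30 0.35 0.96 0 0;30 0.35 0.96 0 0;30 0.35 0.96 0 0;30 0.35 0.96 0 0;30 0.35 0.96 0 0;30 0.35 0.96 0 0;30 0.35 0.96 0 0;30 0.35 0.96 0 0;30 0.35 0.96 0 0;30 0.35 0.96 0 0;30 0.35 0.96 0 0;30 0.35 0.96 0 0;30 0.35 0.96 0 0;30 0.35 0.96 0 0;30 0.35 0.96 0 0"

```text
t: 42.38
tcp_pos: [0.4981, 0.047, 0.4049]
tool_rot: [0.025, 1.0, 0.0, -0.001]
force: [0.0, -0.0, -2.4]
finger_gap: 0.631
gripper_force: 42.6
```

send_rows:
  commands: "30 0.36 0.96 0 0;30 0.36 0.96 0 0;30 0.36 0.96 0 0;30 0.36 0.96 0 0;30 0.36 0.96 0 0;30 0.36 0.96 0 0;30 0.36 0.96 0 0;30 0.36 0.96 0 0;30 0.36 0.96 0 0;30 0.36 0.96 0 0;30 0.36 0.96 0 0;30 0.36 0.96 0 0;30 0.36 0.96 0 0;30 0.36 0.96 0 0;30 0.36 0.96 0 0;30 0.36 0.96 0 0;30 0.1 0.2 0 0;30 0 0 0 0"

```text
t: 43.88
tcp_pos: [0.3971, 0.3627, 0.4051]
tool_rot: [0.024, 1.0, -0.001, -0.001]
force: [0.1, -0.6, -2.0]
finger_gap: 0.633
gripper_force: 42.7
```

```bash
python3 st.py
```

```text
{'t': 43.883, 'tcp_pos': [0.397, 0.363, 0.405], 'q': [0.532, 0.254, 1.409, 0.0, 1.481, -0.99], 'tau': [0.722, -35.413, -22.24, 0.144, -0.019, 0.071], 'force': [0.062, -0.58, -1.976]}
```

send_rows:
  commands: "30 0 0 0.94 -0.95;30 0 0 0.94 -0.95;30 0 0 0.94 -0.95;30 0 0 0.94 -0.95;30 0 0 0.94 -0.95;30 0 0 0.94 -0.95;30 0 0 0.94 -0.95;30 0 0 0.94 -0.95;30 0 0 0.94 -0.95;30 0 0 0.94 -0.95;30 0 0 0.94 -0.95;30 0 0 0.94 -0.95;30 0 0 0 0;30 0 0 0 0;30 0 0 0 0"

```text
t: 45.13
tcp_pos: [0.3997, 0.3619, 0.1815]
tool_rot: [-0.363, 0.932, -0.0, 0.001]
force: [0.8, 1.0, -1.8]
finger_gap: 0.631
gripper_force: 43.1
```

```bash
python3 st.py; python3 - <<'E'
from station import cams,readout
from h import *
b=cams.snapshot("side")["pixels"];p=np.array(readout.sense()["tcp_pos"])
n="side";r=cv2.imread("pics/o_s.png")[:,:,::-1];d=np.abs(b.astype(int)-r).max(2)
lo=proj(n,p-[0,0,.0615]);hi=proj(n,p+[0,0,.0185]);c=((lo+hi)/2).astype(int)
w=d[c[1]-20:c[1]+24,c[0]-20:c[0]+20]>30
print(n,"expect lo,hi in window",(lo-c+20).round(1),(hi-c+20).round(1),"r",28*440/1430)
print("\n".join("".join(".#"[int(v)] for v in q) for q in w))
E
```

```text
{'t': 45.133, 'tcp_pos': [0.4, 0.362, 0.181], 'q': [0.529, 0.491, 1.707, -0.0, 0.942, -1.785], 'tau': [-0.03, -38.992, -13.95, -0.007, 0.064, 0.001], 'force': [0.83, 0.99, -1.807]}
side expect lo,hi in window [21.5 31.6] [19.9 10.1] r 8.615384615384615
##############......###########..######.
.############..........########..######.
.############..........#########.#####..
.###########............##############..
..##########.............#############..
.....#########...........############...
.......#######............##########....
.......#######............##########....
........######.............########.....
........######.##################.......
........#########################.......
........#########################.......
........#########################.......
........####.#############.######.......
........####...########....######.......
.........####.........#....######.......
..........#####............#####........
............####...........#.###........
............####.........######.........
............####..#...#..#####..........
............####.###.######
[... 256 characters left out ...]
...
............##################..........
............#################...........
............##################..........
............##################..........
.............#################..........
...............###############..........
..................###########...........
..............####..#########...........
...............##...########............
...................########.............
........................................
........................................
........................................
#.......................................
####....................................
####....................................
#.#.##..................................
```

send_rows:
  commands: "30 -0.08 0.11 0.2 0;30 0 0 0.45 0;30 0 0 0.45 0;30 0 0 0.45 0;30 0 0 0.45 0;30 0 0 0.45 0;30 0 0 0.45 0;30 0 0 0.45 0;30 0 0 0.45 0;30 0 0 0.45 0;30 0 0 0.3 0;30 0 0 0.1 0;30 0 0 0 0;30 0 0 0 0"

```text
t: 46.35
tcp_pos: [0.399, 0.3651, 0.0878]
tool_rot: [-0.364, 0.931, 0.0, 0.0]
force: [-0.5, -0.0, -2.2]
finger_gap: 0.629
gripper_force: 43.1
```

send_rows:
  commands: "30 0 0 0.08 0;30 0 0 0.08 0;30 0 0 0 0;30 0 0 0 0"

```text
t: 46.68
tcp_pos: [0.3988, 0.365, 0.0847]
tool_rot: [-0.364, 0.931, 0.0, 0.0]
force: [-0.2, 0.2, -1.7]
finger_gap: 0.633
gripper_force: 43.1
```

send_rows:
  commands: "30 0 0 0.08 0;30 0 0 0.08 0;30 0 0 0 0;30 0 0 0 0"

```text
t: 47.02
tcp_pos: [0.3987, 0.3648, 0.0812]
tool_rot: [-0.364, 0.931, -0.0, -0.0]
force: [-0.1, -0.8, -3.2]
finger_gap: 0.629
gripper_force: 43.1
```

send_rows:
  commands: "30 0 0 0.05 0;30 0 0 0.05 0;30 0 0 0 0"

```text
t: 47.27
tcp_pos: [0.3989, 0.365, 0.0796]
tool_rot: [-0.364, 0.931, 0.0, 0.0]
force: [-0.2, 0.2, 0.8]
finger_gap: 0.633
gripper_force: 43.3
```

send_rows:
  commands: "30 0 0 0.04 0;30 0 0 0.04 0;30 0 0 0 0"

```text
t: 47.52
tcp_pos: [0.3989, 0.3651, 0.0795]
tool_rot: [-0.364, 0.931, 0.0, 0.001]
force: [-2.5, -0.5, 12.3]
finger_gap: 0.634
gripper_force: 44.4
```

send_rows:
  commands: "74 0 0 -0.12 0;74 0 0 0 0;74 0 0 0 0;74 0 0 0 0;74 0 0 -0.3 0;74 0 0 -0.8 0;74 0 0 -1 0;74 0 0 -1 0.4;74 0 0 -1 1;74 0 0 -1 1;74 0 0 -1 1;74 0 0 -1 1;74 0 0 -1 1;74 0 0 -1 1;74 0 0 -1 1;74 0 0 -1 1;74 0 0 -1 1;74 0 0 -1 1;74 0 0 0 1"

```text
t: 49.1
tcp_pos: [0.4005, 0.366, 0.3467]
tool_rot: [0.027, 1.0, 0.002, 0.004]
force: [0.7, 0.3, -0.1]
finger_gap: 0.865
gripper_force: 0.0
```

send_rows:
  commands: "66 0 -0.6 0 0;66 -0.1 -0.97 0 0;66 -0.1 -0.97 0 0;66 -0.1 -0.97 0 0;66 -0.1 -0.97 0 0;66 -0.1 -0.97 0 0;66 -0.1 -0.97 0 0;66 -0.1 -0.97 0 0;66 -0.1 -0.97 0 0;66 -0.1 -0.97 0 0;66 -0.1 -0.97 0 0;66 -0.1 -0.97 0 0;66 -0.1 -0.97 0 0;66 -0.1 -0.97 0 0;66 -0.1 -0.97 0 0;66 -0.1 -0.97 0 0;66 -0.1 -0.97 0 0;66 -0.1 -0.97 0 0;66 -0.1 -0.97 0 0;66 -0.1 -0.97 0 0"

```text
t: 50.77
tcp_pos: [0.4157, -0.0182, 0.3413]
tool_rot: [0.025, 1.0, 0.0, -0.001]
force: [0.6, -0.4, 0.9]
finger_gap: 0.771
gripper_force: 0.0
```

```bash
python3 st.py; python3 - <<'E'
from station import cams
from h import *
b=cams.snapshot("side")["pixels"];a=cams.snapshot("top")["pixels"]
cv2.imwrite("pics/p_s.png",b[:,:,::-1]);cv2.imwrite("pics/p_t.png",a[:,:,::-1])
for n,im,ref in(("side",b,"pics/o_s.png"),):
    r=cv2.imread(ref)[:,:,::-1];d=np.abs(im.astype(int)-r).max(2)
    lo=proj(n,[.3995,.3645,.018]);hi=proj(n,[.3995,.3645,.098]);c=((lo+hi)/2).astype(int)
    w=d[c[1]-20:c[1]+20,c[0]-20:c[0]+20]>30
    print(n,"expect lo,hi in window",(lo-c+[20,20]).round(1),(hi-c+[20,20]).round(1))
    print("\n".join("".join(".#"[int(v)] for v in q) for q in w))
E
```

```text
{'t': 50.767, 'tcp_pos': [0.416, -0.018, 0.341], 'q': [-0.313, 0.109, 1.773, -0.0, 1.262, -1.835], 'tau': [2.128, -25.035, -18.596, -0.024, 0.056, 0.357], 'force': [0.64, -0.383, 0.889]}
side expect lo,hi in window [21.1 29.9] [19.6 10.2]
........................................
........................................
........................................
........................................
........................................
........................................
........................................
................#.......................
.............##....####.................
............#....########...............
...............##########...............
............###########.................
............##########..................
...........###########..................
...........###########.##...............
...........###########.##.#.............
...........###########.#.##.............
...........##########..##...............
...........#####.#....###...............
...........#####.##..###................
............####.###.###................
............#######.#####.#.............
............######.######.#.............
............#######.#####...............
............#######.######..............
............######.#.####.#.............
............########.##.#####...........
............#####.#######.###...........
............###.##########..#...........
............##...########...............
.........####....#####.##..#............
........#####.......##.#####............
........###......##.########............
........#..#.....##########.............
................##########..............
..................######................
........................................
........................................
........................................
........................................
```

send_rows:
  commands: "66 -0.09 -0.96 0 0;66 -0.09 -0.96 0 0;66 -0.09 -0.96 0 0;66 -0.09 -0.96 0 0;66 -0.09 -0.96 0 0;66 -0.09 -0.96 0 0;66 -0.09 -0.96 0 0;66 -0.09 -0.96 0 0;66 -0.09 -0.8 0 0;66 -0.09 -0.6 0 0;66 0 0 0 0"

```text
t: 51.78
tcp_pos: [0.426, -0.2008, 0.3416]
tool_rot: [0.026, 1.0, -0.0, -0.0]
force: [-0.8, 0.6, -0.1]
finger_gap: 0.775
gripper_force: 0.0
```

```bash
python3 st.py
```

```text
{'t': 51.783, 'tcp_pos': [0.426, -0.201, 0.342], 'q': [-0.678, 0.196, 1.663, -0.0, 1.283, -2.197], 'tau': [-0.483, -29.128, -19.129, -0.079, 0.007, -0.118], 'force': [-0.794, 0.588, -0.075]}
```

send_rows:
  commands: "66 0 -0.2 0 0;66 0 -0.2 0 0;66 0 -0.2 0 0"

```text
t: 52.03
tcp_pos: [0.4252, -0.2106, 0.342]
tool_rot: [0.025, 1.0, 0.0, -0.0]
force: [0.2, -0.3, 0.0]
finger_gap: 0.775
gripper_force: 0.0
```

```bash
python3 st.py
```

```text
{'t': 52.033, 'tcp_pos': [0.425, -0.211, 0.342], 'q': [-0.696, 0.201, 1.654, 0.0, 1.287, -2.217], 'tau': [0.233, -29.736, -19.128, -0.003, -0.0, 0.056], 'force': [0.198, -0.267, 0.032]}
```

send_rows:
  commands: "66 0 -0.2 0 0;66 0 -0.2 0 0;66 0 -0.2 0 0"

```text
t: 52.28
tcp_pos: [0.4248, -0.2234, 0.3422]
tool_rot: [0.025, 1.0, -0.0, 0.0]
force: [-0.5, 0.1, -0.7]
finger_gap: 0.773
gripper_force: 0.0
```

```bash
python3 st.py
```

```text
{'t': 52.283, 'tcp_pos': [0.425, -0.223, 0.342], 'q': [-0.718, 0.21, 1.643, 0.0, 1.289, -2.238], 'tau': [0.352, -30.335, -19.167, -0.0, -0.003, 0.053], 'force': [-0.548, 0.059, -0.749]}
```

send_rows:
  commands: "66 0 -0.2 0 0;66 0 -0.2 0 0;66 0 -0.2 0 0"

```text
t: 52.53
tcp_pos: [0.4242, -0.2357, 0.3421]
tool_rot: [0.026, 1.0, 0.0, -0.0]
force: [0.2, -0.4, -0.7]
finger_gap: 0.774
gripper_force: 0.0
```

```bash
python3 st.py
```

```text
{'t': 52.533, 'tcp_pos': [0.424, -0.236, 0.342], 'q': [-0.738, 0.218, 1.631, -0.0, 1.292, -2.258], 'tau': [0.33, -30.81, -19.22, -0.001, -0.005, 0.052], 'force': [0.17, -0.384, -0.67]}
```

send_rows:
  commands: "66 0 -0.2 0 0;66 0 -0.2 0 0;66 0 -0.2 0 0"

```text
t: 52.78
tcp_pos: [0.4236, -0.2478, 0.3421]
tool_rot: [0.026, 1.0, 0.0, -0.0]
force: [0.3, 0.3, 0.5]
finger_gap: 0.768
gripper_force: 0.0
```

```bash
python3 st.py
```

```text
{'t': 52.783, 'tcp_pos': [0.424, -0.248, 0.342], 'q': [-0.757, 0.227, 1.62, -0.0, 1.295, -2.277], 'tau': [0.297, -31.27, -19.259, -0.002, -0.007, 0.05], 'force': [0.256, 0.315, 0.531]}
```

send_rows:
  commands: "66 0 -0.2 0 0;66 0 -0.2 0 0;66 0 -0.2 0 0"

```text
t: 53.03
tcp_pos: [0.423, -0.2597, 0.3421]
tool_rot: [0.026, 1.0, -0.0, 0.0]
force: [-0.7, 0.7, 0.0]
finger_gap: 0.775
gripper_force: 0.0
```

```bash
python3 st.py
```

```text
{'t': 53.033, 'tcp_pos': [0.423, -0.26, 0.342], 'q': [-0.776, 0.235, 1.608, -0.0, 1.299, -2.296], 'tau': [0.281, -31.758, -19.296, -0.002, -0.008, 0.049], 'force': [-0.684, 0.743, 0.037]}
```

send_rows:
  commands: "66 0 -0.2 0 0;66 0 -0.2 0 0;66 0 -0.2 0 0"

```text
t: 53.28
tcp_pos: [0.4223, -0.2717, 0.3421]
tool_rot: [0.026, 1.0, 0.0, -0.0]
force: [0.4, -0.1, 0.1]
finger_gap: 0.774
gripper_force: 0.0
```

```bash
python3 st.py
```

```text
{'t': 53.283, 'tcp_pos': [0.422, -0.272, 0.342], 'q': [-0.794, 0.245, 1.595, -0.0, 1.302, -2.314], 'tau': [0.274, -32.272, -19.337, -0.002, -0.008, 0.047], 'force': [0.403, -0.13, 0.118]}
```

send_rows:
  commands: "66 -0.04 -0.2 0 0;66 -0.04 -0.2 0 0;66 -0.04 -0.2 0 0"

```text
t: 53.53
tcp_pos: [0.4242, -0.2838, 0.3421]
tool_rot: [0.026, 1.0, -0.0, 0.0]
force: [0.5, -0.5, 0.0]
finger_gap: 0.772
gripper_force: 0.0
```

```bash
python3 st.py
```

```text
{'t': 53.533, 'tcp_pos': [0.424, -0.284, 0.342], 'q': [-0.809, 0.257, 1.577, 0.0, 1.308, -2.329], 'tau': [0.203, -33.051, -19.354, -0.003, -0.012, 0.037], 'force': [0.513, -0.474, 0.008]}
```

send_rows:
  commands: "66 -0.02 -0.2 0 0;66 -0.02 -0.2 0 0;66 -0.02 -0.2 0 0"

```text
t: 53.78
tcp_pos: [0.4248, -0.2958, 0.3421]
tool_rot: [0.025, 1.0, 0.0, 0.0]
force: [0.7, -0.3, 0.5]
finger_gap: 0.769
gripper_force: 0.0
```

send_rows:
  commands: "66 -0.02 -0.2 0 0;66 -0.02 -0.2 0 0;66 0 0 0 0"

```text
t: 54.03
tcp_pos: [0.4252, -0.3044, 0.3421]
tool_rot: [0.026, 1.0, -0.0, 0.0]
force: [0.0, 0.1, -0.4]
finger_gap: 0.774
gripper_force: 0.0
```

```bash
python3 st.py
```

```text
{'t': 54.033, 'tcp_pos': [0.425, -0.304, 0.342], 'q': [-0.835, 0.277, 1.549, -0.0, 1.316, -2.354], 'tau': [-0.058, -33.865, -19.553, -0.014, 0.01, -0.029], 'force': [0.04, 0.137, -0.45]}
```

send_rows:
  commands: "66 -0.02 -0.33 0 0;66 -0.02 -0.33 0 0;66 -0.02 -0.33 0 0;66 0 0 0.2 0;66 0 0 0.4 0;66 0 0 0.4 0"

```text
t: 54.53
tcp_pos: [0.4252, -0.3232, 0.3213]
tool_rot: [0.026, 1.0, 0.0, -0.0]
force: [0.4, -0.2, 0.1]
finger_gap: 0.771
gripper_force: 0.0
```

```bash
python3 st.py
```

```text
{'t': 54.533, 'tcp_pos': [0.425, -0.323, 0.321], 'q': [-0.859, 0.313, 1.554, 0.0, 1.275, -2.379], 'tau': [-0.131, -35.995, -19.729, -0.008, 0.141, -0.001], 'force': [0.353, -0.217, 0.054]}
```

send_rows:
  commands: "66 0 0 0.5 0;66 0 0 0.5 0;66 0 0 0.5 0;66 0 0 0.5 0;66 0 0 0.5 0;66 0 0 0.5 0"

```text
t: 55.03
tcp_pos: [0.4253, -0.3232, 0.2609]
tool_rot: [0.025, 1.0, 0.0, -0.0]
force: [0.8, 0.2, -0.6]
finger_gap: 0.767
gripper_force: 0.0
```

```bash
python3 st.py
```

```text
{'t': 55.033, 'tcp_pos': [0.425, -0.323, 0.261], 'q': [-0.859, 0.379, 1.635, 0.0, 1.129, -2.379], 'tau': [0.036, -37.105, -17.24, -0.0, 0.206, -0.0], 'force': [0.766, 0.245, -0.613]}
```

send_rows:
  commands: "66 0 0 0.8 0;66 0 0 0.8 0;66 0 0 0.8 0;66 0 0 0.8 0;66 0 0 0.8 0;66 0 0 0.8 0"

```text
t: 55.53
tcp_pos: [0.4253, -0.3233, 0.1649]
tool_rot: [0.026, 1.0, -0.0, 0.0]
force: [0.7, 0.2, 0.3]
finger_gap: 0.772
gripper_force: 0.0
```

```bash
python3 st.py
```

```text
{'t': 55.533, 'tcp_pos': [0.425, -0.323, 0.165], 'q': [-0.859, 0.511, 1.733, -0.0, 0.897, -2.379], 'tau': [0.068, -40.124, -13.275, -0.001, 0.327, 0.0], 'force': [0.731, 0.212, 0.261]}
```

send_rows:
  commands: "66 0 0 0.8 0;66 0 0 0.8 0;66 0 0 0.8 0;66 0 0 0.8 0;66 0 0 0.8 0;66 0 0 0.8 0;66 0 0 0 0;66 0 0 0 0"

```text
t: 56.2
tcp_pos: [0.4249, -0.3229, 0.0692]
tool_rot: [0.026, 1.0, 0.001, -0.001]
force: [0.2, -0.1, 0.6]
finger_gap: 0.779
gripper_force: 0.0
```

send_rows:
  commands: "26 0 0 0 0;26 0 0 0 0;26 0 0 0 0;26 0 0 0 0;26 0 0 0 0;26 0 0 0 0;26 0 0 0 0"

```text
t: 56.78
tcp_pos: [0.4259, -0.3241, 0.0711]
tool_rot: [0.026, 1.0, -0.001, 0.001]
force: [-0.5, -0.6, 6.9]
finger_gap: 0.544
gripper_force: 41.4
```

send_rows:
  commands: "26 0 0 -0.2 0;26 0 0 -0.4 0;26 0 0 -0.9 0;26 0 0 -1 0;26 0 0 -1 0;26 0 0 -1 0;26 0 0 -1 0;26 0 0 -1 0;26 0 0 -1 0;26 0 0 -1 0;26 0 0 -1 0;26 0 0 -1 0;26 0 0 -1 0;26 0 0 -1 0;26 0 0 -1 0;26 0 0 -1 0;26 0 0 -1 0;26 0 0 -1 0;26 0 0 -0.2 0"

```text
t: 58.37
tcp_pos: [0.4259, -0.3237, 0.4075]
tool_rot: [0.025, 1.0, -0.002, 0.002]
force: [1.3, -1.1, -0.9]
finger_gap: 0.542
gripper_force: 41.6
```

send_rows:
  commands: "26 0 0.5 0 0;26 0 0.96 0 0;26 0 0.96 0 0;26 0 0.96 0 0;26 0 0.96 0 0;26 0 0.96 0 0;26 0 0.96 0 0;26 0 0.96 0 0;26 0 0.96 0 0;26 0 0.96 0 0;26 0 0.96 0 0;26 0 0.96 0 0;26 0 0.96 0 0;26 0 0.96 0 0;26 0 0.96 0 0;26 0 0.96 0 0;26 0 0.96 0 0;26 0 0.96 0 0;26 0 0.96 0 0;26 0 0.96 0 0"

```text
t: 60.03
tcp_pos: [0.4424, 0.0527, 0.4021]
tool_rot: [0.025, 1.0, 0.0, -0.002]
force: [0.8, -0.0, -1.7]
finger_gap: 0.542
gripper_force: 41.5
```

send_rows:
  commands: "26 0.38 0.91 0 0;26 0.38 0.91 0 0;26 0.38 0.91 0 0;26 0.38 0.91 0 0;26 0.38 0.91 0 0;26 0.38 0.91 0 0;26 0.38 0.91 0 0;26 0.38 0.91 0 0;26 0.38 0.91 0 0;26 0.38 0.91 0 0;26 0.38 0.91 0 0;26 0.38 0.91 0 0;26 0.38 0.91 0 0;26 0.38 0.91 0 0;26 0 0.4 0 0;26 0 0 0 0"

```text
t: 61.37
tcp_pos: [0.3501, 0.3198, 0.4025]
tool_rot: [0.024, 1.0, -0.001, -0.001]
force: [0.2, -0.8, -2.8]
finger_gap: 0.54
gripper_force: 41.6
```

```bash
python3 st.py
```

```text
{'t': 61.367, 'tcp_pos': [0.35, 0.32, 0.402], 'q': [0.504, 0.151, 1.551, 0.0, 1.443, -1.019], 'tau': [0.767, -29.641, -21.489, 0.151, 0.041, 0.107], 'force': [0.179, -0.813, -2.819]}
```

send_rows:
  commands: "26 -0.12 0 0.94 -0.95;26 0 0 0.94 -0.95;26 0 0 0.94 -0.95;26 0 0 0.94 -0.95;26 0 0 0.94 -0.95;26 0 0 0.94 -0.95;26 0 0 0.94 -0.95;26 0 0 0.94 -0.95;26 0 0 0.94 -0.95;26 0 0 0.94 -0.95;26 0 0 0.94 -0.95;26 0 0 0.94 -0.95;26 0 0 0 0;26 0 0 0 0;26 0 0 0 0;26 0 0 0 0"

```text
t: 62.7
tcp_pos: [0.3548, 0.3189, 0.1796]
tool_rot: [-0.363, 0.932, 0.0, 0.001]
force: [-0.5, 0.1, -1.6]
finger_gap: 0.54
gripper_force: 41.9
```

```bash
python3 st.py; python3 - <<'E'
from station import cams,readout
from h import *
b=cams.snapshot("side")["pixels"];p=np.array(readout.sense()["tcp_pos"])
n="side";r=cv2.imread("pics/p_s.png")[:,:,::-1];d=np.abs(b.astype(int)-r).max(2)
lo=proj(n,p-[0,0,.053]);hi=proj(n,p+[0,0,.015]);c=((lo+hi)/2).astype(int)
w=d[c[1]-20:c[1]+24,c[0]-20:c[0]+20]>30
print(n,"expect lo,hi in window",(lo-c+20).round(1),(hi-c+20).round(1),"r",24*440/1380)
print("\n".join("".join(".#"[int(v)] for v in q) for q in w))
E
```

```text
{'t': 62.7, 'tcp_pos': [0.355, 0.319, 0.18], 'q': [0.497, 0.423, 1.86, -0.0, 0.857, -1.817], 'tau': [-0.063, -34.311, -12.612, -0.006, 0.019, 0.005], 'force': [-0.476, 0.131, -1.586]}
side expect lo,hi in window [21.  30.2] [19.3 11.5] r 7.6521739130434785
##############.....###########..######..
##############.......#########..######..
#############.........########..#####...
.############.........###############...
.############..........##############...
..###########...........############....
......########..........###########.....
.......#######...........##########.....
........######...........#########......
........######....#......########.......
........######....#####..#######........
........########################........
........#############..#########........
........########################........
........########################........
........########################........
.........#######################........
...........####################.........
............##################..........
.............#.##############...........
.............#.########
[... 260 characters left out ...]
...
..............####......................
.............##.#.#........##...........
..............#.#.#........#............
..............#####.....##..............
..............#####.##..#...............
..............#####.#...................
...............####.....................
................###........##...........
........................................
........................................
........................................
........................................
............................#...........
........................................
#.......................................
####....................................
######..................................
```

send_rows:
  commands: "26 0.01 0.15 0.2 0;26 0 0 0.45 0;26 0 0 0.45 0;26 0 0 0.45 0;26 0 0 0.45 0;26 0 0 0.45 0;26 0 0 0.45 0;26 0 0 0.45 0;26 0 0 0.45 0;26 0 0 0.45 0;26 0 0 0.45 0;26 0 0 0.2 0;26 0 0 0 0;26 0 0 0 0"

```text
t: 63.92
tcp_pos: [0.3518, 0.3208, 0.0803]
tool_rot: [-0.364, 0.931, -0.0, -0.0]
force: [-0.2, 0.2, -1.3]
finger_gap: 0.543
gripper_force: 41.9
```

send_rows:
  commands: "26 0 0 0.08 0;26 0 0 0.08 0;26 0 0 0 0;26 0 0 0 0"

```text
t: 64.25
tcp_pos: [0.3519, 0.3209, 0.0775]
tool_rot: [-0.364, 0.931, 0.0, 0.0]
force: [0.0, -0.1, -1.3]
finger_gap: 0.543
gripper_force: 41.9
```

send_rows:
  commands: "26 0 0 0.08 0;26 0 0 0.08 0;26 0 0 0 0;26 0 0 0 0"

```text
t: 64.58
tcp_pos: [0.3517, 0.3208, 0.074]
tool_rot: [-0.364, 0.931, -0.0, -0.0]
force: [-1.3, 0.8, -1.2]
finger_gap: 0.54
gripper_force: 41.9
```

send_rows:
  commands: "26 0 0 0.05 0;26 0 0 0.05 0;26 0 0 0 0"

```text
t: 64.83
tcp_pos: [0.3519, 0.3209, 0.0722]
tool_rot: [-0.364, 0.931, 0.0, 0.0]
force: [0.8, -0.8, -0.1]
finger_gap: 0.54
gripper_force: 42.0
```

send_rows:
  commands: "26 0 0 0.04 0;26 0 0 0.04 0;26 0 0 0 0"

```text
t: 65.08
tcp_pos: [0.3522, 0.321, 0.0719]
tool_rot: [-0.364, 0.931, 0.0, 0.001]
force: [-1.7, -1.9, 12.2]
finger_gap: 0.54
gripper_force: 43.2
```

Seated. Release and back away upward.

send_rows:
  commands: "66 0 0 -0.12 0;66 0 0 0 0;66 0 0 0 0;66 0 0 0 0;66 0 0 -0.3 0;66 0 0 -0.8 0;66 0 0 -1 0;66 0 0 -1 0;66 0 0 -1 0;66 0 0 -1 0;66 0 0 -1 0;66 0 0 -1 0;66 0 0 -1 0;66 0 0 -1 0;66 0 0 -1 0;66 0 0 -1 0;66 0 0 -1 0"

```text
t: 66.5
tcp_pos: [0.3513, 0.3206, 0.316]
tool_rot: [-0.364, 0.931, -0.0, -0.0]
force: [0.9, 0.8, 0.1]
finger_gap: 0.778
gripper_force: 0.0
```

send_rows:
  commands: "66 -0.5 -0.6 0 0;66 -0.5 -0.8 0 0;66 -0.5 -0.8 0 0;66 -0.5 -0.8 0 0;66 -0.5 -0.8 0 0;66 -0.5 -0.8 0 0;66 -0.5 -0.8 0 0;66 -0.5 -0.8 0 0;66 -0.5 -0.8 0 0;66 -0.5 -0.8 0 0;66 -0.5 -0.8 0 0;66 0 -0.8 0 0;66 0 -0.8 0 0;66 0 -0.8 0 0;66 0 0 0 0;66 0 0 0 0"

```text
t: 67.83
tcp_pos: [0.5819, 0.2325, 0.3146]
tool_rot: [-0.363, 0.932, 0.0, -0.0]
force: [0.8, 0.7, 0.3]
finger_gap: 0.772
gripper_force: 0.0
```

```bash
python3 st.py; python3 - <<'E'
from station import cams
import cv2,numpy as np
b=cams.snapshot("side")["pixels"];a=cams.snapshot("top")["pixels"]
S=np.zeros((600,800,3),np.uint8)
S[:,:400]=cv2.resize(b[130:220,180:240],(400,600),interpolation=2);S[:400,400:]=cv2.resize(a[180:280,100:200],(400,400),interpolation=2);S[400:,400:]=cv2.resize(a[140:280],(400,100*2),interpolation=3)[:200]
cv2.imwrite("pics/z.png",S[:,:,::-1])
E
```

```text
{'t': 67.833, 'tcp_pos': [0.582, 0.232, 0.315], 'q': [0.202, 0.459, 1.336, 0.0, 1.348, -2.112], 'tau': [-0.814, -42.747, -20.218, -0.088, -0.061, -0.021], 'force': [0.773, 0.694, 0.264]}
```

View pics/z.png

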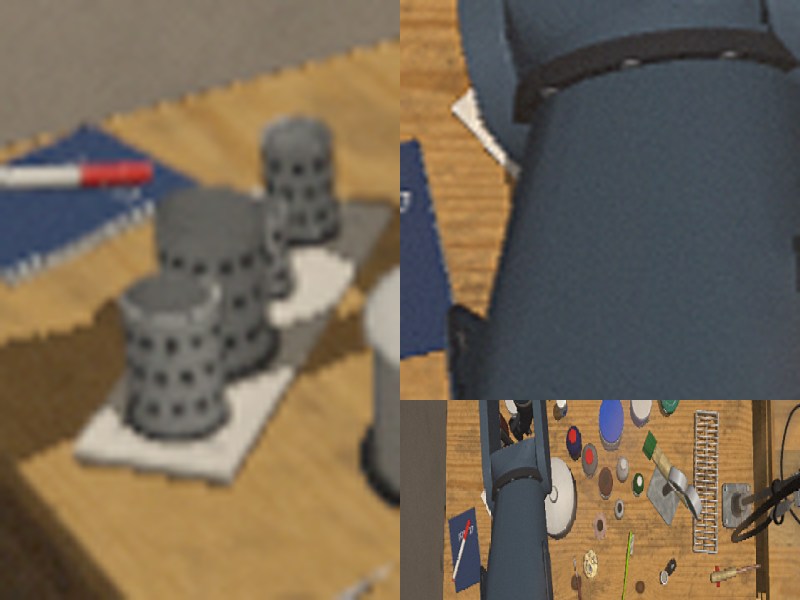

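The last picture shows all four flasks standing upright and flat on their bases: large at about (175,350), extra-large at (215,280), small at (280,250) and medium at (300,180). The rack is empty, and the dish and loupe have not moved.

```bash
python3 -c "
from station import sign_off
print(sign_off())"
```

```text
the job is handed in; nothing more can be done
None
```

All four flasks are on the white board, each upright and flat over the wax tree of its own base. I placed them medium, small, extra-large, large, following the row of bases. The dish and loupe were left alone, and the job was handed in at about 68 s.

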